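# Rebuild the airbrush compressor's intake filter

## Task

Rebuild the airbrush compressor's intake filter on its post: first the perforated support plate, then the bronze filter element on top of it, then the clamp cap. The post swivels, so feel, without forcing, for the angle at which the cap's slot drops over its hammer head, press the cap down against the spring with less than 25 N (the sintered element cracks), turn it clockwise to its stop and let it spring back locked. Leave the other things on the board alone.

Things in the scene. Friction and masses are not known exactly. Their poses are not given: they have to be found in the camera images.
- filter_head: Filter head, fixed on the ply work board (its top z = 60 mm): aluminium foot 90 mm across, 10 mm high, 44 mm pedestal to 33 mm, steel post above. Origin: centre of the foot's underside; z up the post axis. A brass hose barb points along +x, 47 mm from the axis, 22 mm up. Above the origin: the 22 mm thick post ends at 56 mm and tapers to an 8 mm neck at 63.5 mm.
- post_top (a point): Centre of the top of the post's hammer head, 80.5 mm above the board: a steel bar 22 x 6.5 mm, underside at 74.2 mm, 17 mm long at the top. The post swivels stiffly (0.12 N m) in the foot: the bar's long way stands within 0.75 rad either side of the filter head's x; this angle is not reported: feel it (the slot allows 0.1 rad) or see it. Over 60 N from the cap bends it.
- spring_seat (a joint): How far the sprung seat ring (40 mm across, round the post, top 44 mm above the board when free) is pressed down, in m: 0 free, 0.0055 hard stop. Spring: 2.4 N preload plus 3 N per mm. Cap locked on the full stack: about 0.0018 (8 N). The cap turns freely only at 0.0036 to 0.0055 (about 13 to 19 N); past the hard stop the force shoots up.
- support_plate: Support plate: flat steel ring with many small perforations, 58 mm across, 7 mm thick, 24 mm bore. Lies flat on the board. Origin: centre of its underside. Either face may be up.
- filter_element: Filter element: plain ring of sintered bronze, 52 mm across, 20 mm high, 24 mm bore, brittle: cracks if pressed with more than 25 N. Stands flat on the board, bore upright. Origin: centre of its underside.
- clamp_cap: Clamp cap: aluminium disc 60 mm across, 5 mm thick, lying right way up. Origin: centre of its underside, z up. Two upright grip ears on top: outer flat faces 44 mm apart at y = +/-22 mm, 32 mm long along x, up to 25 mm above the underside. A slot 24 x 9 mm through the disc along its x axis takes the hammer head.
- cap_slot (a point): Centre of the slot's top, 5 mm above the cap's underside. With its x along the hammer head (either way round) the cap drops over it; else it rests on the bar, underside at 80.5 mm. Pressed down until its raised lands (6.8 mm above the underside) pass under the bar, it turns clockwise from above by 75 to 82 degrees to a solid stop; let go, it springs up and its grooves (at 5 mm) catch the bar.
- filter_cover: Bystander, leave alone: black ribbed plastic cover of the filter, 72 mm across, 59 mm high, set down on its mouth. Origin: centre of its underside.
- tinlet_2: Bystander, leave alone: paint tinlet, 33 mm across, 34 mm high. Origin: centre of its underside.
- tinlet_1: Bystander, leave alone: second paint tinlet, 33 mm across, 34 mm high. Origin: centre of its underside.
- paint_brush: Bystander, leave alone: thin paint brush, 150 mm long, lying. Origin: centre of its underside.
- needle_file: Bystander, leave alone: needle file, 156 mm long, lying at the back of the board. Origin: centre of its underside.
- marker_pen: Bystander, leave alone: felt marker pen, 115 mm long, lying. Origin: centre of its underside.

How it is judged:
On the way, in this order (a step that is already met when the one before it is completed fails the run):
1. the support plate lies flat on the sprung seat, round the post, let go, before the element is on the post (horizontal distance between support_plate and filter_head below 0.0035 m and z of support_plate in the frame of filter_head between 0.0425 and 0.0458 m and angle between support_plate's own z axis and vertical below 0.06 rad and contact force between support_plate and the fingers below 0.2 N and horizontal distance between filter_element and filter_head above 0.06 m), for 0.2 s.
2. the filter element lies flat on the support plate, round the post, let go, before the cap is on the post (horizontal distance between each of support_plate, filter_element and filter_head below 0.0035 m and z of support_plate in the frame of filter_head between 0.042 and 0.0458 m and angle between each of support_plate, filter_element's own z axis and vertical below 0.06 rad and z of filter_element in the frame of filter_head between 0.049 and 0.0528 m and contact force between filter_element and the fingers below 0.2 N and horizontal distance between clamp_cap and filter_head above 0.06 m), for 0.2 s.
At the end, for the whole second after the job is handed in: Plate, element and cap lie in this order on the post, within 3.5 mm of its axis, flat to 0.06 rad, undersides 40.5-43.5, 47.5-50.5, 67.5-70.5 mm above the foot's; cap turned and caught under the hammer head so that it holds the seat down 1.0 to 2.8 mm; at rest, let go (horizontal distance between each of support_plate, filter_element, clamp_cap and filter_head below 0.0035 m and z of support_plate in the frame of filter_head between 0.0405 and 0.0435 m and angle between each of support_plate, filter_element, clamp_cap's own z axis and vertical below 0.06 rad and z of filter_element in the frame of filter_head between 0.0475 and 0.0505 m and z of clamp_cap in the frame of filter_head between 0.0675 and 0.0705 m and value of joint spring_seat between 0.001 and 0.0028 m and linear speed of clamp_cap below 0.01 m/s and contact force between clamp_cap and the fingers below 0.2 N); the robot touches nothing.
It fails at once if more than 25 N presses on the brittle filter element (from the cap, support plate or post) (contact force between filter_element and clamp_cap above 25 N or contact force between filter_element and support_plate above 25 N or contact force between filter_element and filter_head above 25 N).
It fails at once if the cap is forced against the post with more than 60 N (contact force between clamp_cap and filter_head above 60 N).
It fails at once if another thing on the board is moved by more than 20 mm (distance of any of filter_cover, tinlet_2, tinlet_1, paint_brush, needle_file, marker_pen from where it was at the start of the episode above 0.02 m).
It also fails if it takes over 72 s, if anything falls off the work surface, if the arm or the gripper's body presses on something with over 40 N, if the wrist force passes 120 N, or if a joint passes its speed limit or range.

## Robot

A 6-joint arm with a two-finger parallel gripper is mounted at the origin on a cart in front of the work surface, level with it; the furniture and walls round the work are solid. World frame = base frame: x ahead of the robot, y to its left, z up, the work surface at z = 0. Lengths are in m, angles in rad, forces in N, time in s.
With the tool pointing down it reaches from about 0.225 to 0.875 m from the base axis. Payload 3.4 kg.
Tool frame: the origin (TCP) lies at the very end of the fingers, on their centre line; the grasp point (between the pads) lies behind it (manip.grasp_offset is the z of the grasp point in the tool frame, in m); z points along the fingers, y is the line along which they close (so a half turn about z gives the same grasp; the last joint's range is limited). The gripper opens to 85 mm and grips with 20 to 120 N. Pads are 22 mm wide; open, the fingers measure 114 mm over their backs; the gripper's body (76 mm by 85 mm) begins 54 mm behind the grasp point. The pads swing forward as they close: fully open they stand 13 mm farther back than shut.
Start: joints at [1.171, 0.276, 1.505, -0, 1.361, -0.121], TCP at [0.158, 0.553, 0.231] pointing down, gripper open.
Joint ranges: [-2.89, 2.89], [-0.75, 2.08], [0.22, 2.7], [-1.18, 4.32], [0.11, 2.71], [-2.7, 2.7]. Speed limits (rad/s): [2.57, 2.57, 3.14, 3.14, 3.14, 3.14].

## Interface

Orientations are given as a unit quaternion [w, x, y, z].
In Python, from rig import manip gives the robot as it stands.
- The arm moves only by the shell command python3 -m pendant 'ROWS' [FORCE]. ROWS is JSON, a list of rows, each an object of numbers: "dx", "dy", "dz": the shift along the tool's x, y, z in m; "rx", "ry", "rz": the turn, a rotation vector about the tool's x, y, z in degrees; "hand": the finger opening in m, from 0 to 0.0854. In form: [{"dx": .., "dy": .., "dz": .., "rx": .., "ry": .., "rz": .., "hand": ..}, ...]. A call has 1 to 12 rows; each row shifts and turns the commanded pose from where the row before left it, along the tool's axes as they then stand; what a row does not reach is not made up. A row lasts 1/12 s, in which the tool goes at most 41.7 mm and 7.16 degrees, less where a joint would pass 70% of its speed; a pose out of reach is approached as far as the arm can. A call is refused whole if a number of a shift passes 0.0417 or a number of a turn 7.16, either way. A call with a gripper value outside its range is refused whole. The fingers move at their own pace and stop on an object; FORCE is the grip in N (left out, the last holds). Time passes only in rows, so rows that do not move let the fingers close. It gives the time, the measured TCP pose, the force, the opening and the grip force at its end, in the units of the state.
- manip.get_state(): the state, without advancing time (a new reading comes with each control period).
- manip.get_image(name): name is "side" or "top" or "wrist"; returns a dict with "frame" (420x560x3 uint8, red, green, blue), "fx", "fy", "cx", "cy" (pixels), "position" and "attitude" of the camera in the world; the wrist camera has in their place "mount" (4x4, takes a point from camera to tool coordinates, whose origin is the TCP and whose axes are the flange's). Camera axes: x right, y up, looking along -z (the intrinsics and any distortion apply to the point x, -y, -z); pixel columns grow to the right and rows downward; lengths in m; the calibration is good to about 2 mm. A picture is of the moment at which its call begins: read the wrist's pose just before it. There is no depth.
- manip.sign_off(): hands the job in; it is judged then, once.
The state is a dict: "clock": time; "qpos": joint angles; "qd": joint speeds; "effort": joint torques, N m; "position": TCP position; "ee_rot": TCP orientation; "contact_force": force on the tool from outside, world axes, zero at the start; "moment": the same for the moment, N m; "width": finger opening in m; "gripper_force": force on a finger pad.
Only numpy, scipy, OpenCV 4.12 (cv2) and the standard library are available. Lean on these libraries where they do the work, as an engineer would, in place of code of your own. Each camera call takes 0.05 s, during which the arm holds its last target. There are 200 camera calls.

## Working session

There is one attempt and no reset: what is moved stays moved. The work goes in short steps, Python scripts to look and compute and a shell command to move; the robot and the scene stay as the last step left them, time stands still between calls to the robot, and variables do not carry over. Pictures are saved under pics/ and viewed, at most 10 in all, crops included, and the job is handed in when it is done.

```bash
mkdir -p pics; ls; python3 - <<'E'
from rig import manip
import cv2,json
print(manip.get_state()); print(manip.grasp_offset)
for n in("top","side"):
    d=manip.get_image(n); cv2.imwrite(f"pics/{n}0.png",d["frame"][:,:,::-1]); print({k:v for k,v in d.items() if k!="frame"})
d=manip.get_image("wrist");print({k:v for k,v in d.items() if k!="frame"});cv2.imwrite("pics/wrist0.png",d["frame"][:,:,::-1])
E
```

```text
pics
{'clock': 0.0, 'qpos': array([ 1.17097652e+00,  2.76592451e-01,  1.50616318e+00,  1.96692682e-05,
        1.36067468e+00, -1.21045945e-01]), 'qd': array([-3.08702990e-04, -3.53219453e-04,  2.23225987e-04, -1.60345326e-03,
       -7.97476426e-05, -2.63422416e-06]), 'effort': array([ 2.06687626e-03, -4.16783416e+01, -2.45806789e+01, -2.80708491e-04,
        1.13067072e-02,  1.92092187e-05]), 'position': array([0.15804111, 0.55229878, 0.23042918]), 'ee_rot': array([-2.45890056e-04,  1.38937997e-01,  9.90300656e-01, -8.85370403e-04]), 'contact_force': array([ 0.88319834, -0.04535252, -0.8648744 ]), 'moment': array([-0.00218662, -0.02725296,  0.02046842]), 'gripper_force': 0.0, 'width': 0.08524928561939671}
-0.0187
{'fx': 381.59446494586126, 'fy': 381.59446494586126, 'cx': 283.9714582220371, 'cy': 204.21655949574676, 'position': array([ 0.48456017, -0.00831603,  0.98686901]), 'attitude': array([ 0.71452659,  0.03730822, -0.05233024, -0.69665012])}
{'fx': 529.7112320738362, 'fy': 529.7112320738362, 'cx': 276.8552954625227, 'cy': 209.99352056067158, 'position': array([ 0.38762951, -1.05040001,  0.80722234]), 'attitude': array([ 0.87299652,  0.47665324, -0.04117133, -0.09478226])}
{'fx': 345.28173725554143, 'fy': 345.28173725554143, 'cx': 278.6216995994826, 'cy': 210.554777169684, 'mount': array([[ 5.18839335e-04,  9.59849613e-01,  2.80514618e-01,
         7.19541962e-02],
       [ 9.99999796e-01, -6.02315836e-04,  2.11373628e-04,
         1.72348917e-03],
       [ 3.71845292e-04,  2.80514451e-01, -9.59849730e-01,
        -1.43112450e-01],
       [ 0.00000000e+00,  0.00000000e+00,  0.00000000e+00,
         1.00000000e+00]])}
```

View pics/top0.png

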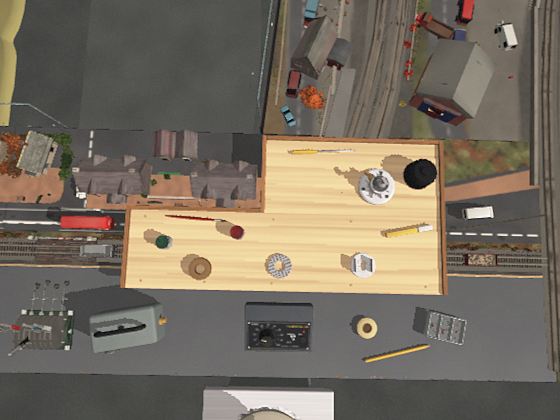

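View pics/side0.png

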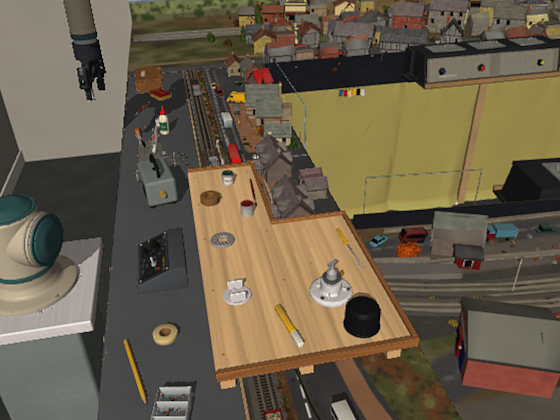

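The top view shows the element at (200,268), plate (279,265), cap (363,265), filter head foot (377,187) and cover (419,174). The side view confirms this layout.

```bash
cat > h.py <<'E'
import numpy as np,cv2
from scipy.spatial.transform import Rotation as R
from rig import manip
q2=lambda q:R.from_quat(np.r_[q[1:],q[0]])
def cam(name):
    s=manip.get_state(); d=manip.get_image(name)
    if name=="wrist":
        T=np.eye(4);T[:3,:3]=q2(s["ee_rot"]).as_matrix();T[:3,3]=s["position"];M=T@d["mount"]
        d["P"],d["A"]=M[:3,3],M[:3,:3]
    else: d["P"],d["A"]=d["position"],q2(d["attitude"]).as_matrix()
    return d
def p2w(d,uv,z):
    v=d["A"]@np.array([(uv[0]-d["cx"])/d["fx"],-(uv[1]-d["cy"])/d["fy"],-1])
    return d["P"]+v*(z-d["P"][2])/v[2]
def w2p(d,p):
    c=d["A"].T@(np.asarray(p)-d["P"]); return np.array([d["cx"]-d["fx"]*c[0]/c[2],d["cy"]+d["fy"]*c[1]/c[2]])
def rel():  # tool pose: pos, yaw of tool x,y
    s=manip.get_state();m=q2(s["ee_rot"]).as_matrix();return s["position"],m
def to_tool(p): # world point -> tool-frame shift of TCP
    pos,m=rel();return m.T@(np.asarray(p)-pos)
E
python3 - <<'E'
from h import *
d=cam("top")
for n,uv,z in [("elem",(200,267),.08),("plate",(279,265),.067),("cap",(363,265),.07),("foot",(377,187),.07),("posttop",(380,182),.14),("cover",(419,174),.1),("marker a",(386,235),.065),("marker b",(430,227),.065),("tin2",(236,232),.094),("tin1",(163,241),.094)]:
    print(n,p2w(d,uv,z).round(3))
E
```

```text
elem [0.447 0.166 0.08 ]
plate [ 0.456 -0.018  0.067]
cap [ 0.461 -0.218  0.07 ]
foot [ 0.65  -0.253  0.07 ]
posttop [ 0.649 -0.242  0.14 ]
cover [ 0.679 -0.346  0.1  ]
marker a [ 0.534 -0.276  0.065]
marker b [ 0.556 -0.384  0.065]
tin2 [0.53  0.084 0.094]
tin1 [0.505 0.252 0.094]
```

```bash
python3 -m pendant '[{"dx":-0.0277,"dy":-0.0291},{"dx":-0.0277,"dy":-0.0291},{"dx":-0.0277,"dy":-0.0291},{"dx":-0.0277,"dy":-0.0291},{"dx":-0.0277,"dy":-0.0291},{"dx":-0.0277,"dy":-0.0291},{"dx":-0.0277,"dy":-0.0291},{"dx":-0.0277,"dy":-0.0291},{"dx":-0.0277,"dy":-0.0291},{"dx":-0.0277,"dy":-0.0291},{"dx":-0.0277,"dy":-0.0291},{"dx":-0.0277,"dy":-0.0291}]'
python3 -m pendant '[{"dx":-0.0277,"dy":-0.0291},{"dx":-0.0277,"dy":-0.0291},{"dx":-0.0277,"dy":-0.0291},{"dx":-0.0277,"dy":-0.0291,"dz":0.01},{"rz":7.1,"dz":0.01},{"rz":7.1,"dz":0.01},{"rz":7.1},{"rz":7.1},{"rz":7.1},{"rz":7.1},{"rz":7.1},{"rz":7.1}]'
python3 - <<'E'
from h import *
print(rel()); print(to_tool([.456,-.018,.19]))
E
```

```text
(array([0.15814785, 0.55249345, 0.23074572]), array([[-9.61386869e-01,  2.75200147e-01, -4.09348303e-04],
       [ 2.75200436e-01,  9.61386253e-01, -1.09223324e-03],
       [ 9.29590821e-05, -1.16271153e-03, -9.99999320e-01]]))
[-0.44335498 -0.46644823  0.04124688]invalid input
invalid input
```

```bash
python3 -m pendant '[{"dx":-0.0277,"dy":-0.0291,"dz":0,"rx":0,"ry":0,"rz":0,"hand":0.085}]'
```

```text
clock: 0.28
position: [0.1754, 0.5221, 0.2306]
ee_rot: [-0.001, 0.137, 0.991, 0.002]
contact_force: [1.9, -1.2, 1.9]
width: 0.0848
gripper_force: 0.0
```

```bash
python3 -m pendant '[{"dx":-0.0277,"dy":-0.0291,"dz":0,"rx":0,"ry":0,"rz":0,"hand":0.085},{"dx":-0.0277,"dy":-0.0291,"dz":0,"rx":0,"ry":0,"rz":0,"hand":0.085},{"dx":-0.0277,"dy":-0.0291,"dz":0,"rx":0,"ry":0,"rz":0,"hand":0.085},{"dx":-0.0277,"dy":-0.0291,"dz":0,"rx":0,"ry":0,"rz":0,"hand":0.085},{"dx":-0.0277,"dy":-0.0291,"dz":0,"rx":0,"ry":0,"rz":0,"hand":0.085},{"dx":-0.0277,"dy":-0.0291,"dz":0,"rx":0,"ry":0,"rz":0,"hand":0.085},{"dx":-0.0277,"dy":-0.0291,"dz":0,"rx":0,"ry":0,"rz":0,"hand":0.085},{"dx":-0.0277,"dy":-0.0291,"dz":0,"rx":0,"ry":0,"rz":0,"hand":0.085},{"dx":-0.0277,"dy":-0.0291,"dz":0,"rx":0,"ry":0,"rz":0,"hand":0.085},{"dx":-0.0277,"dy":-0.0291,"dz":0,"rx":0,"ry":0,"rz":0,"hand":0.085},{"dx":-0.0277,"dy":-0.0291,"dz":0,"rx":0,"ry":0,"rz":0,"hand":0.085},{"dx":-0.0277,"dy":-0.0291,"dz":0,"rx":0,"ry":0,"rz":0,"hand":0.085}]'
python3 -m pendant '[{"dx":-0.0277,"dy":-0.0291,"dz":0,"rx":0,"ry":0,"rz":0,"hand":0.085},{"dx":-0.0277,"dy":-0.0291,"dz":0,"rx":0,"ry":0,"rz":0,"hand":0.085},{"dx":-0.0277,"dy":-0.0291,"dz":0.01,"rx":0,"ry":0,"rz":0,"hand":0.085},{"dx":0,"dy":0,"dz":0.01,"rx":0,"ry":0,"rz":7.1,"hand":0.085},{"dx":0,"dy":0,"dz":0.01,"rx":0,"ry":0,"rz":7.1,"hand":0.085},{"dx":0,"dy":0,"dz":0.01,"rx":0,"ry":0,"rz":7.1,"hand":0.085},{"dx":0,"dy":0,"dz":0,"rx":0,"ry":0,"rz":7.1,"hand":0.085},{"dx":0,"dy":0,"dz":0,"rx":0,"ry":0,"rz":7.1,"hand":0.085},{"dx":0,"dy":0,"dz":0,"rx":0,"ry":0,"rz":7.1,"hand":0.085},{"dx":0,"dy":0,"dz":0,"rx":0,"ry":0,"rz":7.1,"hand":0.085},{"dx":0,"dy":0,"dz":0,"rx":0,"ry":0,"rz":7.1,"hand":0.085},{"dx":0,"dy":0,"dz":0,"rx":0,"ry":0,"rz":0,"hand":0.085}]'
python3 - <<'E'
from h import *
p,m=rel();print(p,m.round(4)); print(to_tool([.456,-.018,.19]))
d=cam("wrist");cv2.imwrite("pics/w1.png",d["frame"][:,:,::-1])
np.savez("w1.npz",**{k:d[k] for k in("P","A","fx","fy","cx","cy")})
E
```

```text
clock: 1.28
position: [0.4006, 0.0881, 0.2315]
ee_rot: [0.0, 0.139, 0.99, 0.0]
contact_force: [0.7, 1.8, -1.2]
width: 0.0847
gripper_force: 0.0
clock: 2.28
position: [0.4561, -0.0168, 0.1912]
ee_rot: [-0.0, 0.594, 0.804, -0.0]
contact_force: [1.0, 0.5, -0.5]
width: 0.0853
gripper_force: 0.0
[ 0.45606256 -0.01675466  0.19116087] [[-2.942e-01  9.557e-01 -3.000e-04]
 [ 9.557e-01  2.942e-01  2.000e-04]
 [ 3.000e-04 -2.000e-04 -1.000e+00]]
[-0.00117211 -0.00042592  0.00116067]
```

View pics/w1.png

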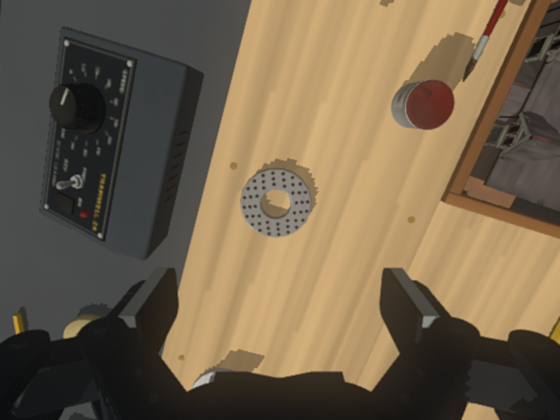

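Plate centred near pixel (276,202), in the middle between the fingers; red tinlet (425,105), out of the way. I'll fit its rim.

```bash
cat >> h.py <<'E'
from scipy.optimize import least_squares
def fit(d,mask,uv,z,r):
    "disc of radius r at height z near uv: convex hull of mask blob -> world circle"
    n,l,st,c=cv2.connectedComponentsWithStats(mask.astype(np.uint8))
    i=min((k for k in range(1,n) if st[k,4]>300),key=lambda k:np.hypot(*(c[k]-uv)))
    h=max(cv2.findContours((l==i).astype(np.uint8),cv2.RETR_EXTERNAL,cv2.CHAIN_APPROX_NONE)[0],key=cv2.contourArea)
    w=np.array([p2w(d,p,z)[:2] for p in cv2.convexHull(h)[:,0].astype(float)])
    f=lambda v:np.hypot(*(w-v[:2]).T)-v[2]
    s=least_squares(f,[*w.mean(0),r],loss="soft_l1",f_scale=.0005);return s.x,np.sqrt(np.mean(s.fun**2)),st[i]
def sat(d,lo=0,hi=60,v=60):
    q=cv2.cvtColor(d["frame"],cv2.COLOR_RGB2HSV);return (q[...,1]>=lo)&(q[...,1]<=hi)&(q[...,2]>v)
E
python3 - <<'E'
from h import *
d=cam("wrist")
for t in(40,60,80):
    x,e,s=fit(d,cv2.morphologyEx(sat(d,0,t).astype(np.uint8),cv2.MORPH_OPEN,np.ones((3,3))),(276,202),.067,.029);print(t,x,e,s,to_tool([x[0],x[1],.06]))
E
```

```text
40 [ 0.45359298 -0.01647693  0.02791004] 0.0001616205969686189 [ 241  169   70   68 2631] [ 0.00096293 -0.00230987  0.13120342]
60 [ 0.45358626 -0.01648385  0.02833213] 0.00017815698136216255 [ 240  169   71   68 3005] [ 0.00095834 -0.00231835  0.13120342]
80 [ 0.45368047 -0.01650347  0.02869464] 0.00012747859939672525 [ 240  168   72   70 3246] [ 0.00091145 -0.00223432  0.1312034 ]
```

```bash
python3 -m pendant '[{"dx":0.0009,"dy":-0.0023,"dz":0.03,"rx":0,"ry":0,"rz":0,"hand":0.085},{"dx":0,"dy":0,"dz":0.035,"rx":0,"ry":0,"rz":0,"hand":0.085},{"dx":0,"dy":0,"dz":0.035,"rx":0,"ry":0,"rz":0,"hand":0.085},{"dx":0,"dy":0,"dz":0.025,"rx":0,"ry":0,"rz":0,"hand":0.075},{"dx":0,"dy":0,"dz":0.008,"rx":0,"ry":0,"rz":0,"hand":0.068},{"dx":0,"dy":0,"dz":0,"rx":0,"ry":0,"rz":0,"hand":0.062},{"dx":0,"dy":0,"dz":0,"rx":0,"ry":0,"rz":0,"hand":0.062}]' 30
python3 -m pendant '[{"dx":0,"dy":0,"dz":0,"rx":0,"ry":0,"rz":0,"hand":0.05},{"dx":0,"dy":0,"dz":0,"rx":0,"ry":0,"rz":0,"hand":0.05},{"dx":0,"dy":0,"dz":0,"rx":0,"ry":0,"rz":0,"hand":0.05},{"dx":0,"dy":0,"dz":0,"rx":0,"ry":0,"rz":0,"hand":0.05}]' 30
```

```text
clock: 2.97
position: [0.4545, -0.0167, 0.0588]
ee_rot: [0.0, 0.593, 0.805, 0.0]
contact_force: [-0.1, 0.2, -0.8]
width: 0.0619
gripper_force: 0.0
clock: 3.3
position: [0.4553, -0.0169, 0.06]
ee_rot: [0.002, 0.593, 0.805, 0.001]
contact_force: [-0.9, -0.2, 6.9]
width: 0.055
gripper_force: 32.5
```

```bash
python3 - <<'E'
from h import *
s=manip.get_state();print(s["width"],s["gripper_force"],s["contact_force"],s["position"])
d=cam("wrist");cv2.imwrite("pics/w2.png",cv2.resize(d["frame"][200:420,120:440,::-1],None,fx=2,fy=2))
E
```

```text
0.05496591338067099 32.482315795496106 [-0.87442281 -0.1746492   6.94037397] [ 0.45529786 -0.0168559   0.05999603]
```

View pics/w2.png

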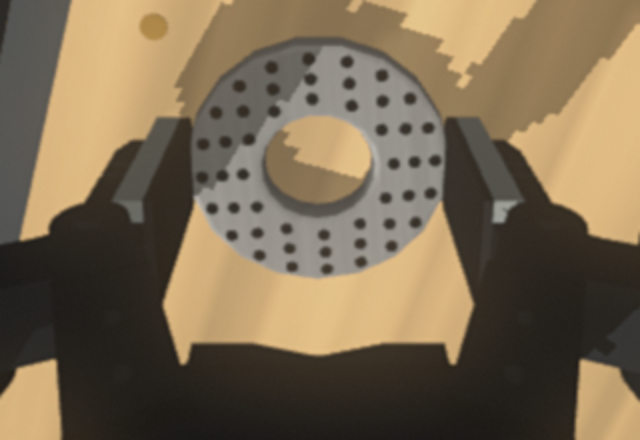

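The plate sits between the pads, its centre about level with them. I'll lift, move short of the head, then look.

```bash
python3 -m pendant '[{"dx":0,"dy":0,"dz":-0.02,"rx":0,"ry":0,"rz":0,"hand":0.05},{"dx":0,"dy":0,"dz":-0.04,"rx":0,"ry":0,"rz":0,"hand":0.05},{"dx":0,"dy":0,"dz":-0.04,"rx":0,"ry":0,"rz":0,"hand":0.05},{"dx":0,"dy":0,"dz":-0.04,"rx":0,"ry":0,"rz":0,"hand":0.05},{"dx":-0.0293,"dy":0.0198,"dz":-0.006,"rx":0,"ry":0,"rz":0,"hand":0.05},{"dx":-0.0293,"dy":0.0198,"dz":-0.005,"rx":0,"ry":0,"rz":0,"hand":0.05},{"dx":-0.0293,"dy":0.0198,"dz":-0.005,"rx":0,"ry":0,"rz":0,"hand":0.05},{"dx":-0.0293,"dy":0.0198,"dz":-0.005,"rx":0,"ry":0,"rz":0,"hand":0.05},{"dx":-0.0293,"dy":0.0198,"dz":0,"rx":0,"ry":0,"rz":0,"hand":0.05},{"dx":-0.0293,"dy":0.0198,"dz":0,"rx":0,"ry":0,"rz":0,"hand":0.05},{"dx":0,"dy":0,"dz":0,"rx":0,"ry":0,"rz":0,"hand":0.05},{"dx":0,"dy":0,"dz":0,"rx":0,"ry":0,"rz":0,"hand":0.05}]' 30
python3 - <<'E'
from h import *
p,m=rel();print(p,m.round(4))
d=cam("wrist");cv2.imwrite("pics/w3.png",d["frame"][:,:,::-1])
E
```

```text
clock: 4.35
position: [0.6202, -0.1506, 0.2186]
ee_rot: [-0.0, 0.594, 0.805, -0.0]
contact_force: [1.1, 0.4, 0.1]
width: 0.055
gripper_force: 32.2
[ 0.62024328 -0.15057993  0.21855965] [[-2.949e-01  9.555e-01 -4.000e-04]
 [ 9.555e-01  2.949e-01  3.000e-04]
 [ 4.000e-04 -3.000e-04 -1.000e+00]]
```

View pics/w3.png

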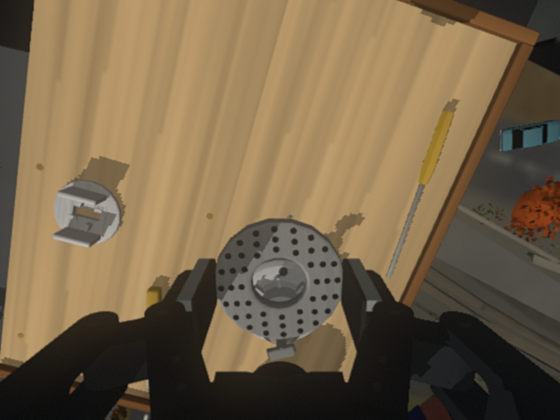

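The plate is held level; image "up" is tool +x, so the head hides behind the plate (its barb at (282,352)). Cap at (87,213), ears visible. I move past the head for a clear view.

```bash
python3 -m pendant '[{"dx":-0.038,"dy":0,"dz":0,"rx":0,"ry":0,"rz":0,"hand":0.05},{"dx":-0.038,"dy":0,"dz":0,"rx":0,"ry":0,"rz":0,"hand":0.05},{"dx":-0.038,"dy":0,"dz":0,"rx":0,"ry":0,"rz":0,"hand":0.05},{"dx":-0.038,"dy":0,"dz":0,"rx":0,"ry":0,"rz":0,"hand":0.05},{"dx":-0.038,"dy":0,"dz":0,"rx":0,"ry":0,"rz":0,"hand":0.05},{"dx":0,"dy":0,"dz":0,"rx":0,"ry":0,"rz":0,"hand":0.05},{"dx":0,"dy":0,"dz":0,"rx":0,"ry":0,"rz":0,"hand":0.05}]' 30
python3 - <<'E'
from h import *
import pickle
p,m=rel();print(p,m.round(4))
d=cam("wrist");pickle.dump(d,open("w4.pkl","wb"));print(w2p(d,[.649,-.247,.14]))
cv2.imwrite("pics/w4.png",cv2.resize(d["frame"][0:280,90:460,::-1],None,fx=2.14,fy=2.14,interpolation=cv2.INTER_CUBIC))
t=cam("top");pickle.dump(t,open("t4.pkl","wb"))
E
```

```text
clock: 4.98
position: [0.6747, -0.3317, 0.2187]
ee_rot: [-0.001, 0.594, 0.804, 0.0]
contact_force: [-0.3, 0.4, -1.2]
width: 0.055
gripper_force: 32.2
[ 0.67471591 -0.33171541  0.2186525 ] [[-2.943e-01  9.557e-01 -1.100e-03]
 [ 9.557e-01  2.943e-01  1.000e-03]
 [ 1.300e-03 -8.000e-04 -1.000e+00]]
[278.74782902  83.10282809]
```

View pics/w4.png

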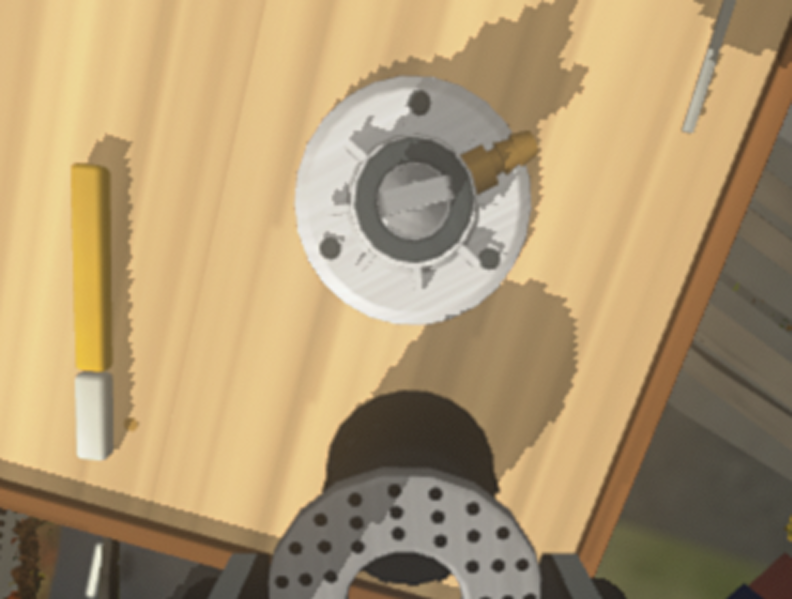

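View shows the head: foot centre crop (412,200), dark seat ring round it, bar from (381,214) to (450,186), barb tip (525,148), cover below at (412,440).

```bash
python3 - <<'E'
from h import *
import pickle
d=pickle.load(open("w4.pkl","rb"))
C=lambda x,y:(x/2.14+90,y/2.14)
for t in(30,45,60):
    x,e,s=fit(d,sat(d,0,t,70),(282,93),.07,.045);print("foot",t,x,e,s)
q=cv2.cvtColor(d["frame"],cv2.COLOR_RGB2HSV)
for v in (95,110,125):
    m=(q[...,2]<v)&(q[...,1]<60);
    try:x,e,s=fit(d,cv2.morphologyEx(m.astype(np.uint8),cv2.MORPH_OPEN,np.ones((2,2))),(282,93),.104,.02);print("ring",v,x,e,s)
    except Exception as E:print(E)
a=p2w(d,C(381,214),.1405);b=p2w(d,C(450,186),.1405);print("bar",a,b,(a+b)/2,np.degrees(np.arctan2(*(b-a)[1::-1])))
f=p2w(d,C(525,148),.082);print("barbtip",f)
# plate in hand
p,m=q2(manip.get_state()["ee_rot"]).as_matrix(),0
x,e,s=fit(d,sat(d,0,60,70),(280,280),.2186+.008,.029);print("plate",x,e,s,to_tool([x[0],x[1],.2266]))
E
```

```text
foot 30 [ 0.65309603 -0.25072939  0.04381466] 0.00013058690048885622 [ 228   36  110  115 9370]
foot 45 [ 0.65314417 -0.25066827  0.04409661] 0.0001551400003166891 [ 228   36  110  116 9566]
foot 60 [ 0.65311245 -0.25066244  0.04430236] 0.00015785763751430544 [ 228   35  110  117 9691]
ring 95 [ 0.65705929 -0.24296821  0.01167518] 0.0012241940930597284 [277  66  34  26 365]
ring 110 [ 0.65424879 -0.25048475  0.01915042] 0.00011524514212572178 [ 258   65   54   58 1430]
ring 125 [ 0.65412235 -0.25042921  0.01941732] 0.0001631523816259241 [ 257   65   56   58 1643]
bar [ 0.64562147 -0.25823554  0.1405    ] [ 0.66209089 -0.24526867  0.1405    ] [ 0.65385618 -0.2517521   0.1405    ] 38.2144183085992
barbtip [ 0.68559797 -0.22110532  0.082     ]
plate [ 0.67480772 -0.33020864  0.02853532] 0.005378735169021908 [  215   218   128   153 10043] [-0.00098367 -0.00028793 -0.00707045]
```

```bash
python3 - <<'E'
from h import *
im=cv2.imread("pics/w3.png").astype(int)
d=manip.get_image("wrist");M=d["mount"]
for c in(262,270):print(c,[(r,*im[r,c]) for r in list(range(216,225))+list(range(335,345))])
def tool(uv,z):
    v=M[:3,:3]@np.array([(uv[0]-d["cx"])/d["fx"],-(uv[1]-d["cy"])/d["fy"],-1]);return M[:3,3]+v*(z-M[2,3])/v[2]
for uv,z in[((280,219.5),0),((280,341),-.007),((216,280),-.007),((343,280),-.007),((280,258),-.007),((280,303),-.007)]:print(uv,z,tool(uv,z).round(4))
E
```

```text
262 [(216, np.int64(104), np.int64(148), np.int64(178)), (217, np.int64(105), np.int64(149), np.int64(180)), (218, np.int64(106), np.int64(150), np.int64(182)), (219, np.int64(101), np.int64(143), np.int64(173)), (220, np.int64(77), np.int64(102), np.int64(120)), (221, np.int64(58), np.int64(68), np.int64(76)), (222, np.int64(57), np.int64(65), np.int64(70)), (223, np.int64(62), np.int64(69), np.int64(75)), (224, np.int64(72), np.int64(78), np.int64(83)), (335, np.int64(115), np.int64(120), np.int64(123)), (336, np.int64(128), np.int64(134), np.int64(137)), (337, np.int64(157), np.int64(162), np.int64(164)), (338, np.int64(158), np.int64(168), np.int64(176)), (339, np.int64(122), np.int64(153), np.int64(176)), (340, np.int64(101), np.int64(144), np.int64(174)), (341, np.int64(99), np.int64(143), np.int64(172)), (342, np.int64(101), np.int64(144), np.int64(172)), (343, np.int64(101), np.int64(143), np.int64(172)), (344, np.int64(100), np.int64(142), np.int64(171))]
270 [(216, np.int64(103), np.int64(145), np.int64(176)), (217, np.int64(99), np.int64(139), np.int64(168)), (218, np.int6
[... 402 characters left out ...]
, np.int64(115), np.int64(118)), (337, np.int64(111), np.int64(116), np.int64(120)), (338, np.int64(116), np.int64(122), np.int64(125)), (339, np.int64(110), np.int64(115), np.int64(117)), (340, np.int64(91), np.int64(95), np.int64(96)), (341, np.int64(83), np.int64(95), np.int64(103)), (342, np.int64(94), np.int64(127), np.int64(150)), (343, np.int64(103), np.int64(146), np.int64(177)), (344, np.int64(105), np.int64(149), np.int64(180))]
(280, 219.5) 0 [0.0272 0.001  0.    ]
(280, 341) -0.007 [-0.0295  0.0011 -0.007 ]
(216, 280) -0.007 [ 0.0017 -0.0269 -0.007 ]
(343, 280) -0.007 [ 0.0017  0.0285 -0.007 ]
(280, 258) -0.007 [ 0.0121  0.001  -0.007 ]
(280, 303) -0.007 [-0.0096  0.0011 -0.007 ]
```

```bash
python3 - <<'E'
from h import *
print(to_tool([.654,-.2505,.15])-[-.0011,.0008,0])
E
```

```text
[0.0819788  0.0024654  0.06996048]
```

```bash
python3 -m pendant '[{"dx":0.04,"dy":0.0025,"dz":0.01,"rx":0,"ry":0,"rz":0,"hand":0.05},{"dx":0.042,"dy":0,"dz":0.015,"rx":0,"ry":0,"rz":0,"hand":0.05},{"dx":0,"dy":0,"dz":0.02,"rx":0,"ry":0,"rz":0,"hand":0.05},{"dx":0,"dy":0,"dz":0.02,"rx":0,"ry":0,"rz":0,"hand":0.05},{"dx":0,"dy":0,"dz":0.01,"rx":0,"ry":0,"rz":0,"hand":0.05},{"dx":0,"dy":0,"dz":0,"rx":0,"ry":0,"rz":0,"hand":0.05}]' 30
python3 -m pendant '[{"dx":0.04,"dy":0,"dz":0.01,"rx":0,"ry":0,"rz":0,"hand":0.05}]' 30;
python3 - <<'E'
from h import *
print(to_tool([.654,-.2505,.142])-[-.0011,.0008,0])
E
```

```text
clock: 5.22
position: [0.6659, -0.2979, 0.2108]
ee_rot: [0.005, 0.595, 0.804, -0.001]
contact_force: [1.6, -0.2, -0.8]
width: 0.0553
gripper_force: 32.2
[0.05056281 0.00149028 0.06835471]out of range
```

```bash
python3 -m pendant '[{"dx":0.021,"dy":0.0025,"dz":0.01,"rx":0,"ry":0,"rz":0,"hand":0.05},{"dx":0.021,"dy":0,"dz":0.016,"rx":0,"ry":0,"rz":0,"hand":0.05},{"dx":0,"dy":0,"dz":0.02,"rx":0,"ry":0,"rz":0,"hand":0.05},{"dx":0,"dy":0,"dz":0.02,"rx":0,"ry":0,"rz":0,"hand":0.05},{"dx":0,"dy":0,"dz":0,"rx":0,"ry":0,"rz":0,"hand":0.05},{"dx":0,"dy":0,"dz":0,"rx":0,"ry":0,"rz":0,"hand":0.05}]' 30
python3 - <<'E'
from h import *
print(to_tool([.654,-.2505,.142])-[-.0011,.0008,0])
d=cam("wrist");cv2.imwrite("pics/w5.png",cv2.resize(d["frame"][180:400,140:420,::-1],None,fx=2.5,fy=2.5,interpolation=cv2.INTER_CUBIC))
E
```

```text
clock: 5.72
position: [0.6528, -0.2497, 0.1432]
ee_rot: [-0.001, 0.592, 0.806, -0.0]
contact_force: [-0.4, 0.6, -0.2]
width: 0.0548
gripper_force: 32.2
[-7.70268574e-05  1.34664347e-04  1.16842360e-03]
```

View pics/w5.png

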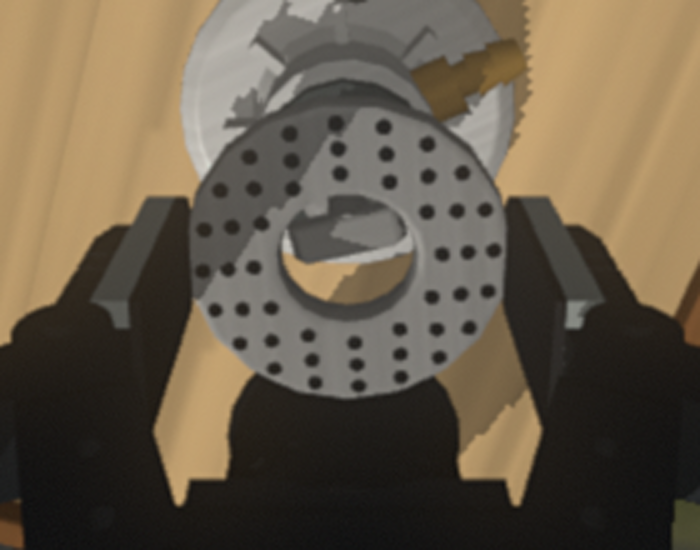

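Through the bore I see the bar: centre about crop (350,232), bore outline x 280–412, y 195–305. Check numerically.

```bash
python3 - <<'E'
from h import *
d=cam("wrist")
p,m=rel();Z=p[2]
C=lambda x,y:(x/2.5+140,y/2.5+180)
for n,a,z in[("bar ctr",(350,232),.1405),("barL",(295,245),.1405),("barR",(402,220),.1405),("bore top edge",(346,194),Z+.007),("bore left",(280,250),Z+.007),("bore right",(413,250),Z+.007),("bore low",(346,306),Z+.007),("bore lowinner bottomrim",(346,322),Z+.007),("plate top",(348,106),Z),("plate bot",(348,397),Z+.007),("plL",(190,255),Z+.007),("plR",(506,255),Z+.007)]:
    print(n,to_tool(p2w(d,C(*a),z)).round(4))
E
```

```text
bar ctr [0.0005 0.0007 0.0046]
barL [-0.0022 -0.0096  0.0046]
barR [0.0029 0.0104 0.0046]
bore top edge [ 0.0134  0.     -0.007 ]
bore left [ 0.0028 -0.0114 -0.007 ]
bore right [ 0.0028  0.0117 -0.007 ]
bore low [-0.0082  0.     -0.007 ]
bore lowinner bottomrim [-0.0114  0.     -0.007 ]
plate top [ 0.0268  0.0003 -0.    ]
plate bot [-0.0271  0.0004 -0.007 ]
plL [ 0.0018 -0.0271 -0.0071]
plR [ 0.0019  0.0279 -0.0069]
```

```bash
python3 -m pendant '[{"dx":0,"dy":0,"dz":0.008,"rx":0,"ry":0,"rz":0,"hand":0.05},{"dx":0,"dy":0,"dz":0.008,"rx":0,"ry":0,"rz":0,"hand":0.05},{"dx":0,"dy":0,"dz":0,"rx":0,"ry":0,"rz":0,"hand":0.05}]' 30
python3 -m pendant '[{"dx":0,"dy":0,"dz":0.005,"rx":0,"ry":0,"rz":0,"hand":0.05},{"dx":0,"dy":0,"dz":0.005,"rx":0,"ry":0,"rz":0,"hand":0.05},{"dx":0,"dy":0,"dz":0,"rx":0,"ry":0,"rz":0,"hand":0.05}]' 30
```

```text
clock: 6.07
position: [0.6528, -0.2515, 0.1258]
ee_rot: [-0.001, 0.593, 0.805, -0.0]
contact_force: [-0.3, 0.2, -1.1]
width: 0.0554
gripper_force: 32.3
clock: 6.32
position: [0.653, -0.2515, 0.1158]
ee_rot: [-0.001, 0.593, 0.805, -0.0]
contact_force: [0.5, 0.3, -0.9]
width: 0.0551
gripper_force: 32.3
```

```bash
python3 -m pendant '[{"dx":0,"dy":0,"dz":0.003,"rx":0,"ry":0,"rz":0,"hand":0.05},{"dx":0,"dy":0,"dz":0.003,"rx":0,"ry":0,"rz":0,"hand":0.05},{"dx":0,"dy":0,"dz":0,"rx":0,"ry":0,"rz":0,"hand":0.05}]' 30
python3 -m pendant '[{"dx":0,"dy":0,"dz":0.003,"rx":0,"ry":0,"rz":0,"hand":0.05},{"dx":0,"dy":0,"dz":0.0025,"rx":0,"ry":0,"rz":0,"hand":0.05},{"dx":0,"dy":0,"dz":0,"rx":0,"ry":0,"rz":0,"hand":0.05}]' 30
```

```text
clock: 6.57
position: [0.6533, -0.2516, 0.1105]
ee_rot: [-0.001, 0.593, 0.805, -0.0]
contact_force: [-0.8, 0.8, -0.5]
width: 0.055
gripper_force: 32.3
clock: 6.82
position: [0.6534, -0.2515, 0.1051]
ee_rot: [-0.0, 0.593, 0.805, -0.0]
contact_force: [-0.6, 1.0, -0.3]
width: 0.0552
gripper_force: 32.2
```

```bash
python3 -m pendant '[{"dx":0,"dy":0,"dz":0.0015,"rx":0,"ry":0,"rz":0,"hand":0.05},{"dx":0,"dy":0,"dz":0,"rx":0,"ry":0,"rz":0,"hand":0.05}]' 30
python3 -m pendant '[{"dx":0,"dy":0,"dz":0,"rx":0,"ry":0,"rz":0,"hand":0.06},{"dx":0,"dy":0,"dz":0,"rx":0,"ry":0,"rz":0,"hand":0.068},{"dx":0,"dy":0,"dz":0,"rx":0,"ry":0,"rz":0,"hand":0.068},{"dx":0,"dy":0,"dz":0,"rx":0,"ry":0,"rz":0,"hand":0.068},{"dx":0,"dy":0,"dz":-0.015,"rx":0,"ry":0,"rz":0,"hand":0.068},{"dx":0,"dy":0,"dz":-0.03,"rx":0,"ry":0,"rz":0,"hand":0.075},{"dx":0,"dy":0,"dz":-0.03,"rx":0,"ry":0,"rz":0,"hand":0.075},{"dx":0,"dy":0,"dz":0,"rx":0,"ry":0,"rz":0,"hand":0.075}]' 30
python3 - <<'E'
from h import *
d=cam("wrist");cv2.imwrite("pics/w6.png",cv2.resize(d["frame"][120:400,100:460,::-1],None,fx=2.2,fy=2.1,interpolation=cv2.INTER_CUBIC))
p,m=rel();print(p)
import pickle;pickle.dump(d,open("w6.pkl","wb"))
E
```

```text
clock: 6.98
position: [0.6535, -0.2515, 0.1042]
ee_rot: [-0.0, 0.593, 0.805, 0.0]
contact_force: [-0.6, 1.6, -0.6]
width: 0.055
gripper_force: 32.3
clock: 7.65
position: [0.6571, -0.2535, 0.1865]
ee_rot: [0.006, 0.593, 0.805, 0.001]
contact_force: [1.2, -1.1, 2.0]
width: 0.0753
gripper_force: 0.0
[ 0.6560052  -0.25295947  0.18378832]
```

View pics/w6.png

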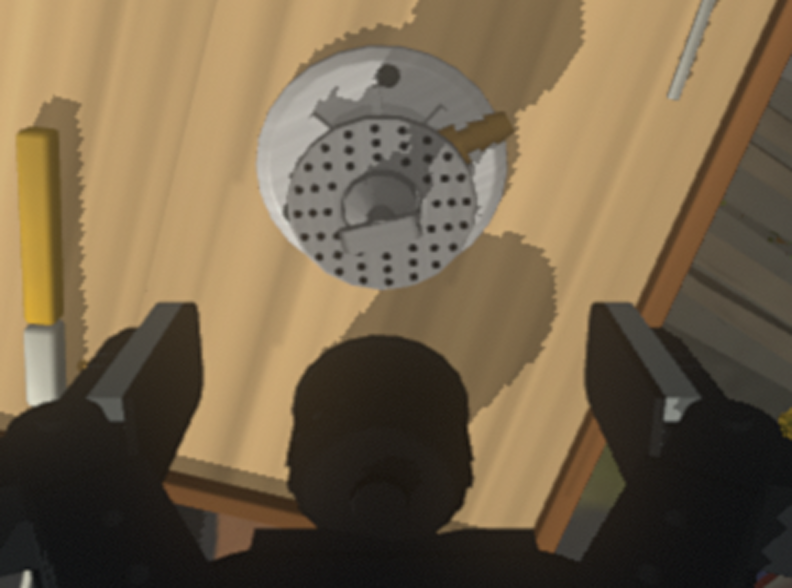

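The plate lies flat round the post, centre crop (381,200). Off to the element.

```bash
python3 -m pendant '[{"dx":0.0385,"dy":-0.0064,"dz":0,"rx":0,"ry":0,"rz":0,"hand":0.085},{"dx":0.0385,"dy":-0.0064,"dz":0,"rx":0,"ry":0,"rz":0,"hand":0.085},{"dx":0.0385,"dy":-0.0064,"dz":0,"rx":0,"ry":0,"rz":0,"hand":0.085},{"dx":0.0385,"dy":-0.0064,"dz":0,"rx":0,"ry":0,"rz":0,"hand":0.085},{"dx":0.0385,"dy":-0.0064,"dz":0,"rx":0,"ry":0,"rz":0,"hand":0.085},{"dx":0.0385,"dy":-0.0064,"dz":0,"rx":0,"ry":0,"rz":0,"hand":0.085},{"dx":0.0385,"dy":-0.0064,"dz":0,"rx":0,"ry":0,"rz":0,"hand":0.085},{"dx":0.0385,"dy":-0.0064,"dz":0,"rx":0,"ry":0,"rz":0,"hand":0.085},{"dx":0.0385,"dy":-0.0064,"dz":0,"rx":0,"ry":0,"rz":0,"hand":0.085},{"dx":0.0385,"dy":-0.0064,"dz":0,"rx":0,"ry":0,"rz":0,"hand":0.085},{"dx":0.0385,"dy":-0.0064,"dz":0,"rx":0,"ry":0,"rz":0,"hand":0.085},{"dx":0.0385,"dy":-0.0064,"dz":0,"rx":0,"ry":0,"rz":0,"hand":0.085}]' 30
python3 -m pendant '[{"dx":0,"dy":0,"dz":0,"rx":0,"ry":0,"rz":0,"hand":0.085},{"dx":0,"dy":0,"dz":0,"rx":0,"ry":0,"rz":0,"hand":0.085}]' 30
python3 - <<'E'
from h import *
import pickle
d=pickle.load(open("w6.pkl","rb"))
for t in(30,45):
  pass
d=cam("wrist");p,m=rel();print(p,m.round(3))
q=cv2.cvtColor(d["frame"],cv2.COLOR_RGB2HSV)
uv=w2p(d,[.447,.166,.08]);print(uv,q[int(uv[1]),int(uv[0])+int(18/250*345)],q[int(uv[1]),int(uv[0])-25],q[int(uv[1]),int(uv[0])+60])
for v in(140,150,160,170):
    mk=cv2.morphologyEx(((q[...,2]<v)&(q[...,2]>60)&(q[...,1]>100)).astype(np.uint8),cv2.MORPH_OPEN,np.ones((3,3)))
    x,e,s=fit(d,mk,uv,.08,.026);print(v,x,e,s,to_tool([x[0],x[1],.06]))
cv2.imwrite("pics/w7.png",d["frame"][:,:,::-1])
E
```

```text
clock: 8.7
position: [0.4418, 0.168, 0.1786]
ee_rot: [-0.0, 0.593, 0.805, -0.0]
contact_force: [0.9, 0.5, -0.1]
width: 0.0852
gripper_force: 0.0
clock: 8.87
position: [0.4419, 0.1682, 0.1787]
ee_rot: [-0.0, 0.591, 0.806, -0.0]
contact_force: [0.8, -0.6, 0.1]
width: 0.0853
gripper_force: 0.0
[0.44298064 0.16707417 0.17880722] [[-0.298  0.954 -0.   ]
 [ 0.954  0.298 -0.001]
 [-0.001 -0.001 -1.   ]]
[283.97448416 218.32281369] [ 17 137 121] [ 16 136 122] [ 18 107 213]
140 [0.44633228 0.18373591 0.03469079] 0.004583077102199328 [ 248  148   84   95 5092] [0.01498313 0.00823258 0.11879281]
150 [0.44651587 0.18338193 0.03498316] 0.003314419615212831 [ 247  146   88   97 5905] [0.01459048 0.00830216 0.11879304]
160 [0.44559094 0.18327681 0.03529637] 0.004016963283002693 [ 247  145   89   99 6010] [0.01476617 0.00738801 0.1187934 ]
170 [0.44832574 0.18341282 0.03468395] 0.003789645206934849 [ 247  145   89   99 6065] [0.01407988 0.01003879 0.11879249]
```

```bash
python3 - <<'E'
from h import *
d=cam("wrist");q=cv2.cvtColor(d["frame"],cv2.COLOR_RGB2HSV)
c=w2p(d,[.447,.166,.08]).astype(int)
print("row",[(u,*q[c[1],u]) for u in range(235,340,4)]);print("col",[(r,*q[r,c[0]]) for r in range(140,280,4)])
for s0 in(118,122,126):
    mk=cv2.morphologyEx(((q[...,2]<190)&(q[...,1]>s0)).astype(np.uint8),cv2.MORPH_OPEN,np.ones((3,3)))
    x,e,s=fit(d,mk,c,.08,.026);print(s0,x,e,s,to_tool([x[0],x[1],.06]))
E
```

```text
row [(235, np.uint8(18), np.uint8(107), np.uint8(200)), (239, np.uint8(18), np.uint8(107), np.uint8(201)), (243, np.uint8(18), np.uint8(106), np.uint8(192)), (247, np.uint8(17), np.uint8(119), np.uint8(152)), (251, np.uint8(16), np.uint8(137), np.uint8(123)), (255, np.uint8(16), np.uint8(137), np.uint8(121)), (259, np.uint8(16), np.uint8(135), np.uint8(119)), (263, np.uint8(17), np.uint8(139), np.uint8(119)), (267, np.uint8(17), np.uint8(127), np.uint8(76)), (271, np.uint8(17), np.uint8(128), np.uint8(74)), (275, np.uint8(18), np.uint8(111), np.uint8(122)), (279, np.uint8(17), np.uint8(107), np.uint8(141)), (283, np.uint8(18), np.uint8(106), np.uint8(135)), (287, np.uint8(18), np.uint8(113), np.uint8(111)), (291, np.uint8(17), np.uint8(129), np.uint8(73)), (295, np.uint8(17), np.uint8(136), np.uint8(88)), (299, np.uint8(16), np.uint8(139), np.uint8(121)), (303, np.uint8(16), np.uint8(137), np.uint8(121)), (307, np.uint8(17), np.uint8(139), np.uint8(121)), (311, np.uint8(17), np.uint8(141), np.uint8(119)), (315, np.uint8(18), np.uint8(108), np.uint8(186)), (319, np.uint8(18), np.uint8
[... 1732 characters left out ...]
int8(108), np.uint8(199)), (256, np.uint8(18), np.uint8(108), np.uint8(199)), (260, np.uint8(18), np.uint8(106), np.uint8(202)), (264, np.uint8(18), np.uint8(106), np.uint8(204)), (268, np.uint8(18), np.uint8(106), np.uint8(207)), (272, np.uint8(18), np.uint8(107), np.uint8(210)), (276, np.uint8(18), np.uint8(106), np.uint8(210))]
118 [0.44327016 0.17227647 0.02607678] 0.0005778795799324226 [ 247  171   69   71 3242] [0.00584904 0.00148169 0.11888418]
122 [0.44355678 0.17217945 0.02575293] 0.00057922058265182 [ 247  171   69   71 3138] [0.00567136 0.00172662 0.11888424]
126 [0.44359614 0.17160624 0.0251851 ] 0.00031200969000767635 [ 247  174   69   67 2843] [0.00511227 0.00159416 0.11888471]
```

```bash
python3 -m pendant '[{"dx":0.0048,"dy":0.0016,"dz":0.025,"rx":0,"ry":0,"rz":0,"hand":0.085},{"dx":0,"dy":0,"dz":0.035,"rx":0,"ry":0,"rz":0,"hand":0.085},{"dx":0,"dy":0,"dz":0.035,"rx":0,"ry":0,"rz":0,"hand":0.078},{"dx":0,"dy":0,"dz":0.018,"rx":0,"ry":0,"rz":0,"hand":0.07},{"dx":0,"dy":0,"dz":0,"rx":0,"ry":0,"rz":0,"hand":0.06},{"dx":0,"dy":0,"dz":0,"rx":0,"ry":0,"rz":0,"hand":0.056},{"dx":0,"dy":0,"dz":0,"rx":0,"ry":0,"rz":0,"hand":0.045},{"dx":0,"dy":0,"dz":0,"rx":0,"ry":0,"rz":0,"hand":0.045},{"dx":0,"dy":0,"dz":0,"rx":0,"ry":0,"rz":0,"hand":0.045},{"dx":0,"dy":0,"dz":0,"rx":0,"ry":0,"rz":0,"hand":0.045}]' 30
```

```text
clock: 9.8
position: [0.4445, 0.1719, 0.0674]
ee_rot: [0.001, 0.593, 0.805, 0.001]
contact_force: [-0.9, -0.2, -0.7]
width: 0.0507
gripper_force: 31.3
```

```bash
python3 -m pendant '[{"dx":0,"dy":0,"dz":-0.025,"rx":0,"ry":0,"rz":0,"hand":0.045},{"dx":0,"dy":0,"dz":-0.035,"rx":0,"ry":0,"rz":0,"hand":0.045},{"dx":0,"dy":0,"dz":-0.035,"rx":0,"ry":0,"rz":0,"hand":0.045},{"dx":0,"dy":0,"dz":-0.025,"rx":0,"ry":0,"rz":0,"hand":0.045},{"dx":0,"dy":0,"dz":0,"rx":0,"ry":0,"rz":0,"hand":0.045},{"dx":0,"dy":0,"dz":0,"rx":0,"ry":0,"rz":0,"hand":0.045}]' 30
python3 - <<'E'
from h import *
d=cam("wrist");p,m=rel();print(p,m.round(3));M=d["mount"]
q=cv2.cvtColor(d["frame"],cv2.COLOR_RGB2HSV)
def tool(uv,z):
    v=M[:3,:3]@np.array([(uv[0]-d["cx"])/d["fx"],-(uv[1]-d["cy"])/d["fy"],-1]);return M[:3,3]+v*(z-M[2,3])/v[2]
c=w2p(d,p+m@np.array([0,0,-.0126])).astype(int);print(c)
s=q[...,1].astype(int);h=q[...,2].astype(int)
print("col",[(r,s[r,c[0]],h[r,c[0]]) for r in range(c[1]-90,c[1]+90,2)])
E
```

```text
clock: 10.3
position: [0.4446, 0.1722, 0.1883]
ee_rot: [0.002, 0.593, 0.805, 0.002]
contact_force: [-0.2, 0.0, -1.1]
width: 0.0504
gripper_force: 31.8
[0.4433175  0.1719122  0.18666259] [[-0.296  0.955  0.001]
 [ 0.955  0.296  0.   ]
 [-0.     0.001 -1.   ]]
[274 287]
col [(197, np.int64(99), np.int64(234)), (199, np.int64(99), np.int64(235)), (201, np.int64(98), np.int64(236)), (203, np.int64(98), np.int64(235)), (205, np.int64(98), np.int64(236)), (207, np.int64(99), np.int64(235)), (209, np.int64(98), np.int64(236)), (211, np.int64(99), np.int64(235)), (213, np.int64(100), np.int64(235)), (215, np.int64(99), np.int64(234)), (217, np.int64(99), np.int64(236)), (219, np.int64(110), np.int64(186)), (221, np.int64(126), np.int64(87)), (223, np.int64(125), np.int64(90)), (225, np.int64(125), np.int64(90)), (227, np.int64(122), np.int64(90)), (229, np.int64(127), np.int64(88)), (231, np.int64(126), np.int64(89)), (233, np.int64(127), np.int64(94)), (235, np.int64(125), np.int64(108)), (237, np.int64(129), np.int64(103)), (239, np.int64(135), np.int64(106)), (241, np.int64(138), np.int64
[... 1774 characters left out ...]
339, np.int64(138), np.int64(135)), (341, np.int64(116), np.int64(200)), (343, np.int64(99), np.int64(234)), (345, np.int64(100), np.int64(233)), (347, np.int64(101), np.int64(233)), (349, np.int64(101), np.int64(232)), (351, np.int64(100), np.int64(232)), (353, np.int64(101), np.int64(232)), (355, np.int64(102), np.int64(231)), (357, np.int64(102), np.int64(231)), (359, np.int64(101), np.int64(230)), (361, np.int64(101), np.int64(229)), (363, np.int64(101), np.int64(227)), (365, np.int64(103), np.int64(226)), (367, np.int64(103), np.int64(225)), (369, np.int64(104), np.int64(223)), (371, np.int64(105), np.int64(222)), (373, np.int64(104), np.int64(223)), (375, np.int64(104), np.int64(229))]
```

```bash
python3 - <<'E'
from h import *
d=manip.get_image("wrist");M=d["mount"]
def tool(uv,z):
    v=M[:3,:3]@np.array([(uv[0]-d["cx"])/d["fx"],-(uv[1]-d["cy"])/d["fy"],-1]);return M[:3,3]+v*(z-M[2,3])/v[2]
for z in(-.0126,-.015,-.010):
  print(z,[tool((274,r),z)[0].round(4) for r in(239.5,263,316,340.8)],tool((274,219.2),z+.02)[0].round(4),tool((274,293),z+.02)[0].round(4))
E
```

```text
-0.0126 [np.float64(0.0228), np.float64(0.0124), np.float64(-0.0126), np.float64(-0.0252)] 0.025 -0.0129
-0.015 [np.float64(0.0237), np.float64(0.0135), np.float64(-0.011), np.float64(-0.0234)] 0.0257 -0.0115
-0.01 [np.float64(0.0217), np.float64(0.0112), np.float64(-0.0143), np.float64(-0.0271)] 0.0241 -0.0144
```

```bash
python3 -m pendant '[{"dx":-0.0388,"dy":0.0062,"dz":0,"rx":0,"ry":0,"rz":0,"hand":0.045},{"dx":-0.0388,"dy":0.0062,"dz":0,"rx":0,"ry":0,"rz":0,"hand":0.045},{"dx":-0.0388,"dy":0.0062,"dz":0,"rx":0,"ry":0,"rz":0,"hand":0.045},{"dx":-0.0388,"dy":0.0062,"dz":0,"rx":0,"ry":0,"rz":0,"hand":0.045},{"dx":-0.0388,"dy":0.0062,"dz":0,"rx":0,"ry":0,"rz":0,"hand":0.045},{"dx":-0.0388,"dy":0.0062,"dz":0,"rx":0,"ry":0,"rz":0,"hand":0.045},{"dx":-0.0388,"dy":0.0062,"dz":0,"rx":0,"ry":0,"rz":0,"hand":0.045},{"dx":-0.0388,"dy":0.0062,"dz":0,"rx":0,"ry":0,"rz":0,"hand":0.045},{"dx":-0.0388,"dy":0.0062,"dz":0,"rx":0,"ry":0,"rz":0,"hand":0.045},{"dx":-0.0388,"dy":0.0062,"dz":0,"rx":0,"ry":0,"rz":0,"hand":0.045},{"dx":-0.0388,"dy":0.0062,"dz":0,"rx":0,"ry":0,"rz":0,"hand":0.045},{"dx":-0.0388,"dy":0.0062,"dz":0,"rx":0,"ry":0,"rz":0,"hand":0.045}]' 30
python3 -m pendant '[{"dx":0,"dy":0,"dz":0,"rx":0,"ry":0,"rz":0,"hand":0.045},{"dx":0,"dy":0,"dz":0,"rx":0,"ry":0,"rz":0,"hand":0.045},{"dx":0,"dy":0,"dz":0,"rx":0,"ry":0,"rz":0,"hand":0.045}]' 30
python3 - <<'E'
from h import *
p,m=rel();print(p,m.round(4),to_tool([.6535,-.2515,.155]))
E
```

```text
clock: 11.4
position: [0.652, -0.2522, 0.1835]
ee_rot: [-0.002, 0.593, 0.805, -0.0]
contact_force: [0.2, 0.1, -1.0]
width: 0.0507
gripper_force: 31.8
clock: 11.65
position: [0.6513, -0.2501, 0.1837]
ee_rot: [-0.003, 0.593, 0.805, -0.0]
contact_force: [-0.5, -0.7, -1.0]
width: 0.0505
gripper_force: 31.8
[ 0.65127951 -0.25007274  0.18372382] [[-0.2956  0.9553 -0.0043]
 [ 0.9553  0.2956  0.003 ]
 [ 0.0042 -0.0033 -1.    ]] [-0.00213986  0.00179273  0.02870945]
```

```bash
python3 -m pendant '[{"dx":-0.0021,"dy":0.0018,"dz":0.015,"rx":0,"ry":0,"rz":0,"hand":0.045},{"dx":0,"dy":0,"dz":0.016,"rx":0,"ry":0,"rz":0,"hand":0.045},{"dx":0,"dy":0,"dz":0,"rx":0,"ry":0,"rz":0,"hand":0.045},{"dx":0,"dy":0,"dz":0,"rx":0,"ry":0,"rz":0,"hand":0.045}]' 30
python3 - <<'E'
from h import *
for i in range(4):
  manip.get_image("wrist"); p,m=rel();print(p,m[:,2],to_tool([.6535,-.2515,.125]))
E
```

```text
clock: 11.98
position: [0.6535, -0.2502, 0.1542]
ee_rot: [-0.002, 0.593, 0.805, -0.0]
contact_force: [-0.4, -0.1, -1.1]
width: 0.0506
gripper_force: 31.8
[ 0.65442323 -0.25086436  0.15538728] [-8.85715479e-04  7.24834355e-04 -9.99999345e-01] [-0.00036132 -0.00105136  0.03038762]
[ 0.65496001 -0.25132851  0.15614836] [ 6.63286778e-04 -8.49772450e-05 -9.99999776e-01] [ 0.00027882 -0.00146395  0.0311474 ]
[ 0.6552208  -0.25167605  0.15649168] [ 1.42084520e-03 -5.30786529e-04 -9.99998850e-01] [ 0.00070842 -0.00162863  0.0314891 ]
[ 0.65533628 -0.25196482  0.15664562] [ 1.82317982e-03 -7.76133308e-04 -9.99998037e-01] [ 0.0010294  -0.00166342  0.03164185]
```

```bash
python3 -m pendant '[{"dx":0.0007,"dy":-0.0016,"dz":0.003,"rx":0,"ry":0,"rz":0,"hand":0.045},{"dx":0,"dy":0,"dz":0,"rx":0,"ry":0,"rz":0,"hand":0.045},{"dx":0,"dy":0,"dz":0,"rx":0,"ry":0,"rz":0,"hand":0.045},{"dx":0,"dy":0,"dz":0,"rx":0,"ry":0,"rz":0,"hand":0.045},{"dx":0,"dy":0,"dz":0,"rx":0,"ry":0,"rz":0,"hand":0.045}]' 30
python3 - <<'E'
from h import *
import pickle
d=cam("wrist");p,m=rel();print(p,m[:,2],to_tool([.6535,-.2515,.125]))
cv2.imwrite("pics/w8.png",d["frame"][:,:,::-1]);pickle.dump(d,open("w8.pkl","wb"))
E
```

```text
clock: 12.6
position: [0.6532, -0.2522, 0.1524]
ee_rot: [0.0, 0.593, 0.805, 0.0]
contact_force: [0.5, -0.6, -0.7]
width: 0.0506
gripper_force: 31.8
[ 0.6531921  -0.25220517  0.15236671] [ 2.16952868e-04 -1.75974159e-05 -9.99999976e-01] [0.00058463 0.00049732 0.02736677]
```

```bash
python3 -m pendant '[{"dx":0.0005,"dy":0.0003,"dz":0.005,"rx":0,"ry":0,"rz":0,"hand":0.045},{"dx":0,"dy":0,"dz":0.005,"rx":0,"ry":0,"rz":0,"hand":0.045},{"dx":0,"dy":0,"dz":0.005,"rx":0,"ry":0,"rz":0,"hand":0.045},{"dx":0,"dy":0,"dz":0,"rx":0,"ry":0,"rz":0,"hand":0.045}]' 30
python3 -m pendant '[{"dx":0,"dy":0,"dz":0.004,"rx":0,"ry":0,"rz":0,"hand":0.045},{"dx":0,"dy":0,"dz":0.004,"rx":0,"ry":0,"rz":0,"hand":0.045},{"dx":0,"dy":0,"dz":0.002,"rx":0,"ry":0,"rz":0,"hand":0.045},{"dx":0,"dy":0,"dz":0,"rx":0,"ry":0,"rz":0,"hand":0.045}]' 30
```

```text
clock: 12.98
position: [0.6523, -0.2511, 0.1354]
ee_rot: [-0.002, 0.593, 0.805, -0.0]
contact_force: [-0.3, 0.2, -1.2]
width: 0.0505
gripper_force: 31.8
clock: 13.32
position: [0.6529, -0.2513, 0.1264]
ee_rot: [-0.001, 0.593, 0.805, -0.0]
contact_force: [-0.9, -0.2, -0.7]
width: 0.0504
gripper_force: 31.8
```

```bash
python3 -m pendant '[{"dx":0,"dy":0,"dz":0.003,"rx":0,"ry":0,"rz":0,"hand":0.045},{"dx":0,"dy":0,"dz":0.002,"rx":0,"ry":0,"rz":0,"hand":0.045},{"dx":0,"dy":0,"dz":0,"rx":0,"ry":0,"rz":0,"hand":0.045}]' 30
python3 -m pendant '[{"dx":0,"dy":0,"dz":0.002,"rx":0,"ry":0,"rz":0,"hand":0.045},{"dx":0,"dy":0,"dz":0.001,"rx":0,"ry":0,"rz":0,"hand":0.045},{"dx":0,"dy":0,"dz":0,"rx":0,"ry":0,"rz":0,"hand":0.045}]' 30
```

```text
clock: 13.57
position: [0.653, -0.2514, 0.1218]
ee_rot: [-0.0, 0.593, 0.805, -0.0]
contact_force: [0.1, -0.1, -1.1]
width: 0.0506
gripper_force: 31.8
clock: 13.82
position: [0.6531, -0.2515, 0.119]
ee_rot: [-0.0, 0.593, 0.805, 0.0]
contact_force: [0.0, -0.1, -0.8]
width: 0.0508
gripper_force: 31.8
```

```bash
python3 -m pendant '[{"dx":0,"dy":0,"dz":0,"rx":0,"ry":0,"rz":0,"hand":0.055},{"dx":0,"dy":0,"dz":0,"rx":0,"ry":0,"rz":0,"hand":0.066},{"dx":0,"dy":0,"dz":0,"rx":0,"ry":0,"rz":0,"hand":0.066},{"dx":0,"dy":0,"dz":0,"rx":0,"ry":0,"rz":0,"hand":0.066},{"dx":0,"dy":0,"dz":-0.015,"rx":0,"ry":0,"rz":0,"hand":0.066},{"dx":0,"dy":0,"dz":-0.03,"rx":0,"ry":0,"rz":0,"hand":0.075},{"dx":0,"dy":0,"dz":-0.03,"rx":0,"ry":0,"rz":0,"hand":0.075},{"dx":0,"dy":0,"dz":0,"rx":0,"ry":0,"rz":0,"hand":0.075}]' 30
python3 -m pendant '[{"dx":0.0177,"dy":-0.0347,"dz":0,"rx":0,"ry":0,"rz":0,"hand":0.075},{"dx":0.0177,"dy":-0.0347,"dz":0,"rx":0,"ry":0,"rz":0,"hand":0.075},{"dx":0.0177,"dy":-0.0347,"dz":0,"rx":0,"ry":0,"rz":0,"hand":0.075},{"dx":0.0177,"dy":-0.0347,"dz":0,"rx":0,"ry":0,"rz":0,"hand":0.075},{"dx":0.0177,"dy":-0.0347,"dz":0,"rx":0,"ry":0,"rz":0,"hand":0.075},{"dx":0,"dy":0,"dz":0,"rx":0,"ry":0,"rz":0,"hand":0.075},{"dx":0,"dy":0,"dz":0,"rx":0,"ry":0,"rz":0,"hand":0.075},{"dx":0,"dy":0,"dz":0,"rx":0,"ry":0,"rz":0,"hand":0.075}]' 30
python3 - <<'E'
from h import *
import pickle
d=cam("wrist");p,m=rel();print(p,m.round(4),to_tool([.461,-.218,.06]))
cv2.imwrite("pics/w9.png",cv2.resize(d["frame"][80:340,110:450,::-1],None,fx=2.3,fy=2.3,interpolation=cv2.INTER_CUBIC));pickle.dump(d,open("w9.pkl","wb"))
E
```

```text
clock: 14.48
position: [0.6565, -0.2531, 0.2015]
ee_rot: [0.006, 0.593, 0.805, 0.001]
contact_force: [1.2, -0.6, 0.8]
width: 0.0749
gripper_force: 0.0
clock: 15.15
position: [0.4622, -0.2189, 0.195]
ee_rot: [0.001, 0.593, 0.805, 0.0]
contact_force: [-0.5, 0.1, 0.2]
width: 0.0747
gripper_force: 0.0
[ 0.46277732 -0.21910327  0.19484918] [[-0.2961  0.9552  0.0023]
 [ 0.9552  0.2961 -0.0012]
 [-0.0018  0.0019 -1.    ]] [ 0.00182307 -0.00162688  0.13484326]
```

View pics/w9.png

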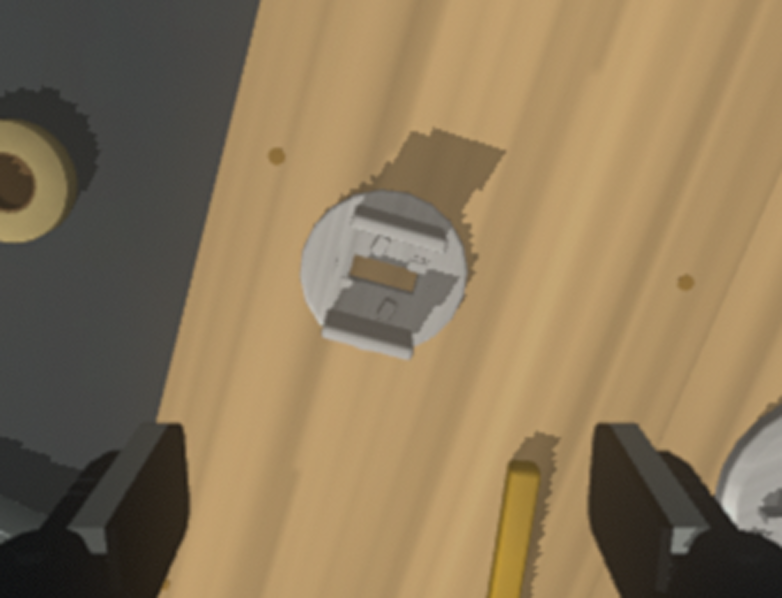

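Cap: disc centre about crop (384,270), slot (384,272) running slightly down to the right, ears at (400,228) and (368,340) along the same direction. Compute centre and yaw.

```bash
python3 - <<'E'
from h import *
import pickle
d=pickle.load(open("w9.pkl","rb"))
C=lambda x,y:(x/2.3+110,y/2.3+80)
T=lambda a,z:to_tool(p2w(d,C(*a),z))
def ang(a,b,z):
    v=T(b,z)-T(a,z);return np.degrees(np.arctan2(v[1],v[0])),np.linalg.norm(v),(T(a,z)+T(b,z))/2
print("ear lo",ang((325,336),(411,357),.085));print("ear up",ang((358,210),(445,238),.085));print("slot lo",ang((350,279),(415,292),.065),ang((355,257),(418,274),.065))
for t in(30,45,60):
    x,e,s=fit(d,sat(d,0,t,70),C(384,270),.065,.03);print(t,x,e,s,to_tool([x[0],x[1],.06]))
# slot region: wood colour inside cap
q=cv2.cvtColor(d["frame"],cv2.COLOR_RGB2HSV);m=(q[...,1]>80).astype(np.uint8)
n,l,st,c=cv2.connectedComponentsWithStats(m);u=C(384,272);i=l[int(u[1]),int(u[0])];print(st[i],c[i])
k=cv2.minAreaRect(cv2.findContours((l==i).astype(np.uint8),0,1)[0][0]);print(k)
print("slot c",to_tool(p2w(d,c[i],.063)))
E
```

```text
ear lo (np.float64(104.56519397153457), np.float64(0.02996439843855029), array([-0.0168766 , -0.00677487,  0.10986711]))
ear up (np.float64(108.04848698485112), np.float64(0.029597499508682467), array([0.02507184, 0.00434525, 0.10981261]))
slot lo (np.float64(101.7317255507096), np.float64(0.023648249969544895), array([-0.00095894, -0.00201765,  0.12984752])) (np.float64(105.532900051151), np.float64(0.023128545348606956), array([ 0.00637244, -0.00058312,  0.12983703]))
30 [ 0.460005   -0.21659722  0.02927877] 0.000988467961505132 [ 241  163   72   73 3168] [ 0.00345755 -0.00216191  0.1348393 ]
45 [ 0.46000963 -0.21672632  0.02969033] 0.0009091959547616396 [ 241  163   72   73 3714] [ 0.00333287 -0.00219571  0.13483946]
60 [ 0.46002572 -0.21647437  0.02975913] 0.0009288605600772584 [ 240  162   73   74 3806] [ 0.00356876 -0.00210574  0.13483921]
[263 192  28  14 233] [276.34763948 198.50643777]
((276.51153564453125, 198.45770263671875), (27.53961944580078, 8.682873725891113), 15.255120277404785)
slot c [ 0.00329264 -0.00201706  0.13183987]
```

```bash
python3 - <<'E'
from h import *
import pickle
o=[]
for f in("w4.pkl","w6.pkl","w8.pkl"):
    d=pickle.load(open(f,"rb"))
    W=[(.6335,-.2315),(.6335,-.2715),(.6735,-.2715),(.6735,-.2315)] # up=+x,right=-y
    src=np.float32([w2p(d,[*w,.1405]) for w in W]);dst=np.float32([(0,390),(390,390),(390,0),(0,0)])
    im=cv2.warpPerspective(d["frame"],cv2.getPerspectiveTransform(src,dst),(390,390),flags=cv2.INTER_CUBIC);o.append(im)
    g=cv2.cvtColor(im,cv2.COLOR_RGB2GRAY)
    l=cv2.createLineSegmentDetector().detect(cv2.GaussianBlur(g,(0,0),4))[0]
    for a in l[:,0]:
        L=np.hypot(a[2]-a[0],a[3]-a[1])
        if L>60:
            dx,dy=-(a[3]-a[1]),-(a[2]-a[0]);print(f,a.round(),int(L),round(np.degrees(np.arctan2(dy,dx))%180,1))
cv2.imwrite("pics/bar.png",np.hstack(o[:2])[:,:,::-1])
E
```

```text
w4.pkl [266.  45. 326.  89.] 74 54.1
w4.pkl [354. 127. 365. 201.] 75 8.7
w4.pkl [367. 198. 350. 274.] 77 167.1
w4.pkl [315. 317. 253. 356.] 73 121.6
w4.pkl [202.  33. 266.  46.] 65 78.3
w8.pkl [ 67. 387.  16. 340.] 69 47.0
```

View pics/bar.png

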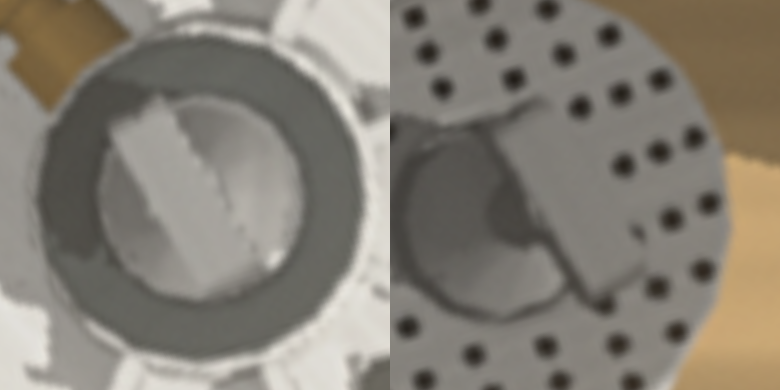

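Bar edges in the rectified views: (112,130)–(200,290) and (492,130)–(590,300), so the bar points about 29° from world x. Now turn to the ears' direction.

```bash
python3 -m pendant '[{"dx":0.0033,"dy":-0.0021,"dz":0.01,"rx":0,"ry":0,"rz":7,"hand":0.075},{"dx":0,"dy":0,"dz":0.01,"rx":0,"ry":0,"rz":7,"hand":0.075},{"dx":0,"dy":0,"dz":0.01,"rx":0,"ry":0,"rz":7,"hand":0.075},{"dx":0,"dy":0,"dz":0.01,"rx":0,"ry":0,"rz":7,"hand":0.075},{"dx":0,"dy":0,"dz":0.01,"rx":0,"ry":0,"rz":7,"hand":0.075},{"dx":0,"dy":0,"dz":0,"rx":0,"ry":0,"rz":7,"hand":0.075},{"dx":0,"dy":0,"dz":0,"rx":0,"ry":0,"rz":7,"hand":0.075},{"dx":0,"dy":0,"dz":0,"rx":0,"ry":0,"rz":7,"hand":0.075},{"dx":0,"dy":0,"dz":0,"rx":0,"ry":0,"rz":7,"hand":0.075},{"dx":0,"dy":0,"dz":0,"rx":0,"ry":0,"rz":7,"hand":0.075},{"dx":0,"dy":0,"dz":0,"rx":0,"ry":0,"rz":7,"hand":0.075},{"dx":0,"dy":0,"dz":0,"rx":0,"ry":0,"rz":7,"hand":0.075}]' 25
python3 -m pendant '[{"dx":0,"dy":0,"dz":0,"rx":0,"ry":0,"rz":7,"hand":0.07},{"dx":0,"dy":0,"dz":0,"rx":0,"ry":0,"rz":7,"hand":0.07},{"dx":0,"dy":0,"dz":0,"rx":0,"ry":0,"rz":7,"hand":0.07},{"dx":0,"dy":0,"dz":0,"rx":0,"ry":0,"rz":0,"hand":0.07},{"dx":0,"dy":0,"dz":0,"rx":0,"ry":0,"rz":0,"hand":0.07},{"dx":0,"dy":0,"dz":0,"rx":0,"ry":0,"rz":0,"hand":0.07}]' 25
python3 - <<'E'
from h import *
d=cam("wrist");p,m=rel();print(p,m.round(4),np.degrees(np.arctan2(m[1,1],m[0,1])),manip.get_state()["qpos"].round(2))
q=cv2.cvtColor(d["frame"],cv2.COLOR_RGB2HSV)
print(to_tool([.4600,-.2166,.06]))
for t in(30,45,60):
    x,e,s=fit(d,sat(d,0,t,70),w2p(d,[.46,-.2166,.065]),.065,.03);print(t,x,e,s,to_tool([x[0],x[1],.06]))
mk=(q[...,1]>80).astype(np.uint8);n,l,st,c=cv2.connectedComponentsWithStats(mk)
u=w2p(d,[.46,-.2166,.065]);i=min(range(1,n),key=lambda k:np.hypot(*(c[k]-u)) if 100<st[k,4]<2000 else 1e9);print(u,st[i],c[i],to_tool(p2w(d,c[i],.063)))
print(cv2.minAreaRect(cv2.findContours((l==i).astype(np.uint8),0,1)[0][0]))
cv2.imwrite("pics/w10.png",d["frame"][:,:,::-1])
E
```

```text
clock: 16.2
position: [0.4603, -0.2166, 0.1441]
ee_rot: [0.0, 0.98, 0.199, 0.0]
contact_force: [0.3, 0.7, -1.7]
width: 0.0748
gripper_force: 0.0
clock: 16.7
position: [0.4593, -0.2161, 0.1441]
ee_rot: [-0.0, 1.0, 0.021, 0.0]
contact_force: [-0.7, 0.8, -0.1]
width: 0.0703
gripper_force: 0.0
[ 0.45900815 -0.21603581  0.14409417] [[ 9.991e-01  4.120e-02  1.000e-04]
 [ 4.120e-02 -9.991e-01  1.000e-04]
 [ 1.000e-04 -1.000e-04 -1.000e+00]] -87.63645339871057 [-0.58  0.24  1.78  0.    1.12  0.95]
[0.00095901 0.00061032 0.08409423]
30 [ 0.46058399 -0.21660752  0.0291997 ] 0.0011248850216191845 [ 239  175   87   83 5005] [0.00154219 0.00064192 0.08409428]
45 [ 0.46050763 -0.21657224  0.02944733] 0.0013355613188036025 [ 239  175   87   83 5330] [0.00146735 0.00060353 0.08409428]
60 [ 0.46043482 -0.21653839  0.02969457] 0.0012512712095196347 [ 239  174   87   85 5444] [0.001396   0.0005667  0.08409427]
[281.95632852 218.42177262] [276 202  13  31 375] [281.84       216.90133333] [0.0014085  0.00054821 0.08109428]
((282.0, 217.0), (30.0, 12.0), 90.0)
```

```bash
python3 -m pendant '[{"dx":0.0014,"dy":0.0006,"dz":0.03,"rx":0,"ry":0,"rz":0,"hand":0.07},{"dx":0,"dy":0,"dz":0.03,"rx":0,"ry":0,"rz":0,"hand":0.07},{"dx":0,"dy":0,"dz":0.0135,"rx":0,"ry":0,"rz":0,"hand":0.06},{"dx":0,"dy":0,"dz":0,"rx":0,"ry":0,"rz":0,"hand":0.052},{"dx":0,"dy":0,"dz":0,"rx":0,"ry":0,"rz":0,"hand":0.048},{"dx":0,"dy":0,"dz":0,"rx":0,"ry":0,"rz":0,"hand":0.035},{"dx":0,"dy":0,"dz":0,"rx":0,"ry":0,"rz":0,"hand":0.035},{"dx":0,"dy":0,"dz":0,"rx":0,"ry":0,"rz":0,"hand":0.035},{"dx":0,"dy":0,"dz":0,"rx":0,"ry":0,"rz":0,"hand":0.035},{"dx":0,"dy":0,"dz":0,"rx":0,"ry":0,"rz":0,"hand":0.035}]' 60
python3 - <<'E'
from h import *
print(manip.get_state())
E
```

```text
clock: 17.58
position: [0.4603, -0.2167, 0.0716]
ee_rot: [0.0, 1.0, 0.019, 0.001]
contact_force: [-1.0, -0.4, 2.2]
width: 0.0427
gripper_force: 63.0
{'clock': 17.5833, 'qpos': array([-5.76909141e-01,  3.22685235e-01,  1.88150156e+00,  1.34297348e-04,
        9.35647715e-01,  9.54828843e-01]), 'qd': array([ 6.57982683e-06, -4.93879975e-04, -5.01690567e-04, -1.84240225e-03,
        2.22968854e-04,  6.09653775e-04]), 'effort': array([-3.52500785e-03, -3.75390637e+01, -1.81595564e+01, -1.79999764e-02,
       -8.59687105e-02,  5.19902867e-03]), 'position': array([ 0.46029978, -0.21669641,  0.07157505]), 'ee_rot': array([4.49023567e-04, 9.99809700e-01, 1.94881387e-02, 7.57672977e-04]), 'contact_force': array([-0.99395657, -0.37150249,  2.23385209]), 'moment': array([0.00486321, 0.01379847, 0.02220716]), 'gripper_force': 63.014992475509644, 'width': 0.04268256193155004}
```

```bash
python3 -m pendant '[{"dx":0,"dy":0,"dz":-0.025,"rx":0,"ry":0,"rz":0,"hand":0.035},{"dx":0,"dy":0,"dz":-0.035,"rx":0,"ry":0,"rz":0,"hand":0.035},{"dx":0,"dy":0,"dz":-0.035,"rx":0,"ry":0,"rz":0,"hand":0.035},{"dx":0.0319,"dy":0.0071,"dz":-0.015,"rx":0,"ry":0,"rz":0,"hand":0.035},{"dx":0.0319,"dy":0.0071,"dz":0,"rx":0,"ry":0,"rz":0,"hand":0.035},{"dx":0.0319,"dy":0.0071,"dz":0,"rx":0,"ry":0,"rz":0,"hand":0.035},{"dx":0.0319,"dy":0.0071,"dz":0,"rx":0,"ry":0,"rz":0,"hand":0.035},{"dx":0.0319,"dy":0.0071,"dz":0,"rx":0,"ry":0,"rz":0,"hand":0.035},{"dx":0.0319,"dy":0.0071,"dz":0,"rx":0,"ry":0,"rz":0,"hand":0.035},{"dx":0,"dy":0,"dz":0,"rx":0,"ry":0,"rz":-6.8,"hand":0.035},{"dx":0,"dy":0,"dz":0,"rx":0,"ry":0,"rz":-6.8,"hand":0.035},{"dx":0,"dy":0,"dz":0,"rx":0,"ry":0,"rz":-6.8,"hand":0.035}]' 60
python3 -m pendant '[{"dx":0,"dy":0,"dz":0,"rx":0,"ry":0,"rz":-6.8,"hand":0.035},{"dx":0,"dy":0,"dz":0,"rx":0,"ry":0,"rz":0,"hand":0.035},{"dx":0,"dy":0,"dz":0,"rx":0,"ry":0,"rz":0,"hand":0.035},{"dx":0,"dy":0,"dz":0,"rx":0,"ry":0,"rz":0,"hand":0.035},{"dx":0,"dy":0,"dz":0,"rx":0,"ry":0,"rz":0,"hand":0.035},{"dx":0,"dy":0,"dz":0,"rx":0,"ry":0,"rz":0,"hand":0.035}]' 60
cat > st.py <<'E'
from h import *
s=manip.get_state();p,m=rel();print("yawy",np.degrees(np.arctan2(m[1,1],m[0,1])).round(2),"z",m[:,2].round(4),"totool",to_tool([.6535,-.2512,.1525]).round(5),"F",s["contact_force"].round(2),"M",s["moment"].round(3),"q",s["qpos"].round(2),s["clock"])
E
python3 st.py
```

```text
clock: 18.58
position: [0.6531, -0.2514, 0.1798]
ee_rot: [-0.0, 0.98, 0.199, -0.001]
contact_force: [-0.2, -0.6, -1.3]
width: 0.0422
gripper_force: 62.6
clock: 19.08
position: [0.6527, -0.2515, 0.1809]
ee_rot: [0.0, 0.967, 0.253, 0.0]
contact_force: [-0.1, 0.1, -1.4]
width: 0.0424
gripper_force: 62.6
yawy -60.64 z [ 2.e-04  0.e+00 -1.e+00] totool [0.00089 0.00014 0.0284 ] F [-0.07  0.11 -1.36] M [0.003 0.089 0.012] q [-0.47  0.49  1.29  0.    1.36  0.59] 19.0833
```

```bash
python3 -m pendant '[{"dx":0.0007,"dy":0.0001,"dz":0.012,"rx":0,"ry":0,"rz":0,"hand":0.035},{"dx":0,"dy":0,"dz":0.012,"rx":0,"ry":0,"rz":0,"hand":0.035},{"dx":0,"dy":0,"dz":0,"rx":0,"ry":0,"rz":0,"hand":0.035},{"dx":0,"dy":0,"dz":0,"rx":0,"ry":0,"rz":0,"hand":0.035},{"dx":0,"dy":0,"dz":0,"rx":0,"ry":0,"rz":0,"hand":0.035},{"dx":0,"dy":0,"dz":0,"rx":0,"ry":0,"rz":0,"hand":0.035}]' 60; python3 st.py
```

```text
clock: 19.58
position: [0.6536, -0.2514, 0.1569]
ee_rot: [0.0, 0.967, 0.254, 0.0]
contact_force: [0.4, 1.5, -0.7]
width: 0.0426
gripper_force: 62.6
yawy -60.58 z [ 5.e-04 -1.e-04 -1.e+00] totool [-2.00e-05 -2.00e-04  4.44e-03] F [ 0.44  1.52 -0.74] M [-0.014 -0.058  0.012] q [-0.47  0.51  1.32  0.    1.31  0.59] 19.5833
```

```bash
python3 -m pendant '[{"dx":0,"dy":0,"dz":0.002,"rx":0,"ry":0,"rz":0,"hand":0.035},{"dx":0,"dy":0,"dz":0.002,"rx":0,"ry":0,"rz":0,"hand":0.035},{"dx":0,"dy":0,"dz":0,"rx":0,"ry":0,"rz":0,"hand":0.035},{"dx":0,"dy":0,"dz":0,"rx":0,"ry":0,"rz":0,"hand":0.035}]' 60; python3 st.py
```

```text
clock: 19.92
position: [0.6533, -0.2512, 0.1527]
ee_rot: [-0.0, 0.967, 0.254, -0.0]
contact_force: [0.3, 0.3, -1.0]
width: 0.0424
gripper_force: 62.6
yawy -60.57 z [-1.e-04  1.e-04 -1.e+00] totool [2.1e-04 7.0e-05 2.1e-04] F [ 0.34  0.28 -0.96] M [-0.024  0.011  0.028] q [-0.47  0.51  1.33  0.    1.3   0.59] 19.9167
```

```bash
python3 -m pendant '[{"dx":0,"dy":0,"dz":0.001,"rx":0,"ry":0,"rz":0,"hand":0.035},{"dx":0,"dy":0,"dz":0.001,"rx":0,"ry":0,"rz":0,"hand":0.035},{"dx":0,"dy":0,"dz":0,"rx":0,"ry":0,"rz":0,"hand":0.035},{"dx":0,"dy":0,"dz":0,"rx":0,"ry":0,"rz":0,"hand":0.035}]' 60; python3 st.py
```

```text
clock: 20.25
position: [0.6533, -0.2512, 0.1507]
ee_rot: [-0.0, 0.967, 0.254, -0.0]
contact_force: [0.1, -0.1, -1.3]
width: 0.0427
gripper_force: 62.6
yawy -60.58 z [-1.e-04  2.e-04 -1.e+00] totool [ 1.80e-04  6.00e-05 -1.83e-03] F [ 0.06 -0.07 -1.28] M [-0.038 -0.011 -0.013] q [-0.47  0.51  1.33  0.    1.3   0.59] 20.25
```

```bash
python3 -m pendant '[{"dx":0,"dy":0,"dz":0.001,"rx":0,"ry":0,"rz":0,"hand":0.035},{"dx":0,"dy":0,"dz":0.001,"rx":0,"ry":0,"rz":0,"hand":0.035},{"dx":0,"dy":0,"dz":0,"rx":0,"ry":0,"rz":0,"hand":0.035},{"dx":0,"dy":0,"dz":0,"rx":0,"ry":0,"rz":0,"hand":0.035}]' 60; python3 st.py
```

```text
clock: 20.58
position: [0.6534, -0.2514, 0.1487]
ee_rot: [0.0, 0.967, 0.254, 0.0]
contact_force: [-0.7, 0.2, -1.0]
width: 0.0425
gripper_force: 62.6
yawy -60.58 z [ 2.e-04 -1.e-04 -1.e+00] totool [ 0.00016 -0.00012 -0.00378] F [-0.7   0.19 -0.98] M [-0.046 -0.082 -0.065] q [-0.47  0.51  1.34 -0.    1.29  0.59] 20.5833
```

```bash
python3 -m pendant '[{"dx":0,"dy":0,"dz":0.0015,"rx":0,"ry":0,"rz":0,"hand":0.035},{"dx":0,"dy":0,"dz":0.0015,"rx":0,"ry":0,"rz":0,"hand":0.035},{"dx":0,"dy":0,"dz":0.001,"rx":0,"ry":0,"rz":0,"hand":0.035},{"dx":0,"dy":0,"dz":0,"rx":0,"ry":0,"rz":0,"hand":0.035},{"dx":0,"dy":0,"dz":0,"rx":0,"ry":0,"rz":0,"hand":0.035}]' 60; python3 st.py
```

```text
clock: 21.0
position: [0.6534, -0.2514, 0.1446]
ee_rot: [0.0, 0.967, 0.254, 0.0]
contact_force: [0.0, -1.2, -1.4]
width: 0.0426
gripper_force: 62.6
yawy -60.58 z [ 1.e-04 -1.e-04 -1.e+00] totool [ 0.00018 -0.00015 -0.00786] F [ 0.02 -1.2  -1.36] M [-0.164 -0.064  0.037] q [-0.47  0.51  1.34 -0.    1.29  0.59] 21.0
```

```bash
python3 -m pendant '[{"dx":0,"dy":0,"dz":0.001,"rx":0,"ry":0,"rz":0,"hand":0.035},{"dx":0,"dy":0,"dz":0.001,"rx":0,"ry":0,"rz":0,"hand":0.035},{"dx":0,"dy":0,"dz":0,"rx":0,"ry":0,"rz":0,"hand":0.035},{"dx":0,"dy":0,"dz":0,"rx":0,"ry":0,"rz":0,"hand":0.035}]' 60; python3 st.py
```

```text
clock: 21.33
position: [0.6534, -0.2514, 0.1427]
ee_rot: [0.0, 0.967, 0.254, 0.0]
contact_force: [0.7, -0.6, -1.5]
width: 0.0428
gripper_force: 62.6
yawy -60.57 z [ 2.e-04 -1.e-04 -1.e+00] totool [ 0.00013 -0.00013 -0.0098 ] F [ 0.66 -0.56 -1.55] M [-0.184 -0.08  -0.021] q [-0.47  0.51  1.34 -0.    1.28  0.59] 21.3333
```

```bash
python3 -m pendant '[{"dx":0,"dy":0,"dz":0.001,"rx":0,"ry":0,"rz":0,"hand":0.035},{"dx":0,"dy":0,"dz":0.001,"rx":0,"ry":0,"rz":0,"hand":0.035},{"dx":0,"dy":0,"dz":0,"rx":0,"ry":0,"rz":0,"hand":0.035},{"dx":0,"dy":0,"dz":0,"rx":0,"ry":0,"rz":0,"hand":0.035}]' 60; python3 st.py
```

```text
clock: 21.67
position: [0.6535, -0.2514, 0.1414]
ee_rot: [0.0, 0.967, 0.254, 0.0]
contact_force: [-0.4, -0.4, 3.0]
width: 0.0423
gripper_force: 63.1
yawy -60.57 z [ 8.e-04 -4.e-04 -1.e+00] totool [ 8.000e-05 -1.500e-04 -1.108e-02] F [-0.42 -0.35  2.97] M [-0.085  0.081 -0.021] q [-0.47  0.52  1.35  0.    1.28  0.59] 21.6667
```

```bash
python3 -m pendant '[{"dx":0,"dy":0,"dz":0.0007,"rx":0,"ry":0,"rz":0,"hand":0.035},{"dx":0,"dy":0,"dz":0.0007,"rx":0,"ry":0,"rz":0,"hand":0.035},{"dx":0,"dy":0,"dz":0,"rx":0,"ry":0,"rz":0,"hand":0.035},{"dx":0,"dy":0,"dz":0,"rx":0,"ry":0,"rz":0,"hand":0.035}]' 60; python3 st.py
```

```text
clock: 22.0
position: [0.6535, -0.2514, 0.1404]
ee_rot: [0.0, 0.967, 0.254, 0.0]
contact_force: [-0.8, -0.7, 5.9]
width: 0.0422
gripper_force: 63.5
yawy -60.57 z [ 1.e-03 -5.e-04 -1.e+00] totool [ 6.000e-05 -1.600e-04 -1.211e-02] F [-0.81 -0.74  5.93] M [ 0.002  0.167 -0.03 ] q [-0.47  0.52  1.35  0.    1.28  0.59] 22.0
```

```bash
python3 -m pendant '[{"dx":0,"dy":0,"dz":0.001,"rx":0,"ry":0,"rz":0,"hand":0.035},{"dx":0,"dy":0,"dz":0.001,"rx":0,"ry":0,"rz":0,"hand":0.035},{"dx":0,"dy":0,"dz":0,"rx":0,"ry":0,"rz":0,"hand":0.035},{"dx":0,"dy":0,"dz":0,"rx":0,"ry":0,"rz":0,"hand":0.035}]' 60; python3 st.py
```

```text
clock: 22.33
position: [0.6535, -0.2514, 0.1393]
ee_rot: [0.001, 0.967, 0.254, 0.001]
contact_force: [-1.6, 0.2, 9.5]
width: 0.0427
gripper_force: 63.8
yawy -60.57 z [ 1.5e-03 -7.0e-04 -1.0e+00] totool [ 7.000e-05 -1.600e-04 -1.322e-02] F [-1.62  0.24  9.51] M [0.086 0.386 0.005] q [-0.47  0.52  1.35  0.    1.27  0.59] 22.3333
```

```bash
python3 -m pendant '[{"dx":0,"dy":0,"dz":0.0007,"rx":0,"ry":0,"rz":0,"hand":0.035},{"dx":0,"dy":0,"dz":0.0007,"rx":0,"ry":0,"rz":0,"hand":0.035},{"dx":0,"dy":0,"dz":0,"rx":0,"ry":0,"rz":0,"hand":0.035},{"dx":0,"dy":0,"dz":0,"rx":0,"ry":0,"rz":0,"hand":0.035}]' 60; python3 st.py
```

```text
clock: 22.67
position: [0.6536, -0.2514, 0.1385]
ee_rot: [0.001, 0.967, 0.254, 0.001]
contact_force: [-2.0, 0.1, 11.2]
width: 0.0423
gripper_force: 64.1
yawy -60.57 z [ 1.9e-03 -9.0e-04 -1.0e+00] totool [ 4.000e-05 -1.500e-04 -1.399e-02] F [-2.01  0.08 11.18] M [0.115 0.454 0.001] q [-0.47  0.52  1.35  0.    1.27  0.59] 22.6667
```

```bash
python3 -m pendant '[{"dx":0,"dy":0,"dz":0.0008,"rx":0,"ry":0,"rz":0,"hand":0.035},{"dx":0,"dy":0,"dz":0.0008,"rx":0,"ry":0,"rz":0,"hand":0.035},{"dx":0,"dy":0,"dz":0,"rx":0,"ry":0,"rz":0,"hand":0.035},{"dx":0,"dy":0,"dz":0,"rx":0,"ry":0,"rz":0,"hand":0.035},{"dx":0,"dy":0,"dz":0,"rx":0,"ry":0,"rz":0,"hand":0.035}]' 60; python3 st.py
```

```text
clock: 23.08
position: [0.6536, -0.2513, 0.1376]
ee_rot: [0.001, 0.967, 0.254, 0.001]
contact_force: [-2.4, 0.7, 13.9]
width: 0.0424
gripper_force: 64.3
yawy -60.57 z [ 0.0023 -0.0011 -1.    ] totool [ 0.      -0.00013 -0.01487] F [-2.4   0.69 13.85] M [0.202 0.626 0.007] q [-0.47  0.52  1.35  0.    1.27  0.59] 23.0833
```

```bash
python3 -m pendant '[{"dx":0,"dy":0,"dz":0,"rx":0,"ry":0,"rz":4,"hand":0.035},{"dx":0,"dy":0,"dz":0,"rx":0,"ry":0,"rz":4,"hand":0.035},{"dx":0,"dy":0,"dz":0,"rx":0,"ry":0,"rz":4,"hand":0.035},{"dx":0,"dy":0,"dz":0,"rx":0,"ry":0,"rz":4,"hand":0.035},{"dx":0,"dy":0,"dz":0,"rx":0,"ry":0,"rz":4,"hand":0.035},{"dx":0,"dy":0,"dz":0,"rx":0,"ry":0,"rz":0,"hand":0.035}]' 60; python3 st.py
```

```text
clock: 23.58
position: [0.6543, -0.2514, 0.1378]
ee_rot: [0.001, 0.997, 0.081, 0.002]
contact_force: [-2.4, 0.4, 14.4]
width: 0.0425
gripper_force: 64.3
yawy -80.7 z [ 0.0039 -0.0014 -1.    ] totool [-0.00069 -0.00031 -0.01468] F [-2.4   0.38 14.37] M [ 0.187  0.39  -0.093] q [-0.47  0.52  1.35  0.    1.27  0.94] 23.5833
```

```bash
python3 -m pendant '[{"dx":0,"dy":0,"dz":0,"rx":0,"ry":0,"rz":4,"hand":0.035},{"dx":0,"dy":0,"dz":0,"rx":0,"ry":0,"rz":4,"hand":0.035},{"dx":0,"dy":0,"dz":0,"rx":0,"ry":0,"rz":4,"hand":0.035},{"dx":0,"dy":0,"dz":0,"rx":0,"ry":0,"rz":4,"hand":0.035},{"dx":0,"dy":0,"dz":0,"rx":0,"ry":0,"rz":4,"hand":0.035},{"dx":0,"dy":0,"dz":0,"rx":0,"ry":0,"rz":0,"hand":0.035}]' 60; python3 st.py
```

```text
clock: 24.08
position: [0.6548, -0.2518, 0.1379]
ee_rot: [0.001, 0.996, -0.093, 0.003]
contact_force: [-2.0, 0.3, 13.6]
width: 0.0424
gripper_force: 64.3
yawy -100.7 z [ 0.005  -0.0022 -1.    ] totool [-0.00129 -0.00033 -0.01458] F [-1.98  0.31 13.55] M [ 0.029  0.283 -0.12 ] q [-0.47  0.52  1.35  0.    1.27  1.29] 24.0833
```

```bash
python3 -m pendant '[{"dx":0,"dy":0,"dz":0,"rx":0,"ry":0,"rz":4,"hand":0.035},{"dx":0,"dy":0,"dz":0,"rx":0,"ry":0,"rz":4,"hand":0.035},{"dx":0,"dy":0,"dz":0,"rx":0,"ry":0,"rz":4,"hand":0.035},{"dx":0,"dy":0,"dz":0,"rx":0,"ry":0,"rz":4,"hand":0.035},{"dx":0,"dy":0,"dz":0,"rx":0,"ry":0,"rz":4,"hand":0.035},{"dx":0,"dy":0,"dz":0,"rx":0,"ry":0,"rz":0,"hand":0.035}]' 60; python3 st.py
```

```text
clock: 24.58
position: [0.655, -0.2523, 0.138]
ee_rot: [0.001, 0.964, -0.265, 0.003]
contact_force: [-0.7, -1.2, 13.5]
width: 0.0423
gripper_force: 64.3
yawy -120.7 z [ 0.0056 -0.0033 -1.    ] totool [-0.0018  -0.00021 -0.0145 ] F [-0.69 -1.16 13.46] M [-0.131  0.249 -0.123] q [-0.47  0.52  1.35 -0.    1.27  1.64] 24.5833
```

```bash
python3 -m pendant '[{"dx":0,"dy":0,"dz":0,"rx":0,"ry":0,"rz":4,"hand":0.035},{"dx":0,"dy":0,"dz":0,"rx":0,"ry":0,"rz":4,"hand":0.035},{"dx":0,"dy":0,"dz":0,"rx":0,"ry":0,"rz":4,"hand":0.035},{"dx":0,"dy":0,"dz":0,"rx":0,"ry":0,"rz":4,"hand":0.035},{"dx":0,"dy":0,"dz":0,"rx":0,"ry":0,"rz":0,"hand":0.035}]' 60; python3 st.py
```

```text
clock: 25.0
position: [0.6547, -0.2526, 0.138]
ee_rot: [0.001, 0.918, -0.396, 0.003]
contact_force: [-1.9, -1.5, 13.0]
width: 0.0427
gripper_force: 64.3
yawy -136.7 z [ 0.0049 -0.0036 -1.    ] totool [-1.720e-03 -9.000e-05 -1.453e-02] F [-1.87 -1.52 13.04] M [-0.173  0.281 -0.102] q [-0.47  0.52  1.35 -0.    1.27  1.92] 25.0
```

```bash
python3 -m pendant '[{"dx":0,"dy":0,"dz":0,"rx":0,"ry":0,"rz":3,"hand":0.035},{"dx":0,"dy":0,"dz":0,"rx":0,"ry":0,"rz":2,"hand":0.035},{"dx":0,"dy":0,"dz":0,"rx":0,"ry":0,"rz":0,"hand":0.035}]' 60; python3 st.py
```

```text
clock: 25.25
position: [0.6543, -0.2522, 0.138]
ee_rot: [0.0, 0.9, -0.435, 0.002]
contact_force: [-2.7, -0.1, 13.8]
width: 0.0423
gripper_force: 64.3
yawy -141.62 z [ 0.004  -0.0029 -1.    ] totool [-1.190e-03 -2.000e-05 -1.453e-02] F [-2.73 -0.05 13.78] M [-0.083  0.44  -0.012] q [-0.47  0.52  1.35 -0.    1.27  2.01] 25.25
```

```bash
python3 -m pendant '[{"dx":0,"dy":0,"dz":0,"rx":0,"ry":0,"rz":3,"hand":0.035},{"dx":0,"dy":0,"dz":0,"rx":0,"ry":0,"rz":2,"hand":0.035},{"dx":0,"dy":0,"dz":0,"rx":0,"ry":0,"rz":0,"hand":0.035}]' 60; python3 st.py
```

```text
clock: 25.5
position: [0.654, -0.2519, 0.138]
ee_rot: [0.0, 0.88, -0.474, 0.002]
contact_force: [-2.9, -0.2, 14.3]
width: 0.0421
gripper_force: 64.4
yawy -146.6 z [ 0.0034 -0.0024 -1.    ] totool [-8.200e-04  1.000e-05 -1.454e-02] F [-2.92 -0.2  14.33] M [-0.012  0.521  0.096] q [-0.47  0.52  1.35 -0.    1.27  2.09] 25.5
```

```bash
python3 -m pendant '[{"dx":0,"dy":0,"dz":0,"rx":0,"ry":0,"rz":3,"hand":0.035},{"dx":0,"dy":0,"dz":0,"rx":0,"ry":0,"rz":2,"hand":0.035},{"dx":0,"dy":0,"dz":0,"rx":0,"ry":0,"rz":0,"hand":0.035}]' 60; python3 st.py
```

```text
clock: 25.75
position: [0.654, -0.2519, 0.1379]
ee_rot: [0.0, 0.859, -0.512, 0.002]
contact_force: [-3.5, -1.3, 13.3]
width: 0.0421
gripper_force: 64.4
yawy -151.6 z [ 0.0034 -0.0024 -1.    ] totool [-0.0008   0.00011 -0.01458] F [-3.52 -1.29 13.34] M [-0.008  0.486  0.082] q [-0.47  0.52  1.35 -0.    1.27  2.18] 25.75
```

```bash
python3 -m pendant '[{"dx":0,"dy":0,"dz":-0.001,"rx":0,"ry":0,"rz":0,"hand":0.035},{"dx":0,"dy":0,"dz":-0.001,"rx":0,"ry":0,"rz":0,"hand":0.035},{"dx":0,"dy":0,"dz":-0.001,"rx":0,"ry":0,"rz":0,"hand":0.035},{"dx":0,"dy":0,"dz":0,"rx":0,"ry":0,"rz":0,"hand":0.035},{"dx":0,"dy":0,"dz":0,"rx":0,"ry":0,"rz":0,"hand":0.035}]' 60; python3 st.py
```

```text
clock: 26.17
position: [0.654, -0.2518, 0.139]
ee_rot: [0.0, 0.859, -0.512, 0.001]
contact_force: [-1.1, -0.5, 8.1]
width: 0.0422
gripper_force: 63.5
yawy -151.55 z [ 0.0023 -0.0017 -1.    ] totool [-0.00075  0.00011 -0.01346] F [-1.08 -0.55  8.08] M [-0.129  0.2    0.083] q [-0.47  0.52  1.35 -0.    1.27  2.18] 26.1667
```

```bash
python3 -m pendant '[{"dx":0,"dy":0,"dz":-0.001,"rx":0,"ry":0,"rz":0,"hand":0.035},{"dx":0,"dy":0,"dz":-0.001,"rx":0,"ry":0,"rz":0,"hand":0.035},{"dx":0,"dy":0,"dz":0,"rx":0,"ry":0,"rz":0,"hand":0.035},{"dx":0,"dy":0,"dz":0,"rx":0,"ry":0,"rz":0,"hand":0.035}]' 60; python3 st.py
```

```text
clock: 26.5
position: [0.654, -0.2518, 0.1399]
ee_rot: [0.0, 0.859, -0.512, 0.001]
contact_force: [0.6, -2.0, 4.4]
width: 0.0421
gripper_force: 63.3
yawy -151.57 z [ 0.0016 -0.0011 -1.    ] totool [-0.0007   0.00012 -0.01256] F [ 0.57 -1.98  4.36] M [-0.324 -0.183  0.09 ] q [-0.47  0.52  1.35 -0.    1.27  2.18] 26.5
```

```bash
python3 -m pendant '[{"dx":0,"dy":0,"dz":-0.001,"rx":0,"ry":0,"rz":0,"hand":0.035},{"dx":0,"dy":0,"dz":-0.001,"rx":0,"ry":0,"rz":0,"hand":0.035},{"dx":0,"dy":0,"dz":0,"rx":0,"ry":0,"rz":0,"hand":0.035},{"dx":0,"dy":0,"dz":0,"rx":0,"ry":0,"rz":0,"hand":0.035}]' 60; python3 st.py
```

```text
clock: 26.83
position: [0.6538, -0.2517, 0.1409]
ee_rot: [0.0, 0.859, -0.512, 0.0]
contact_force: [3.9, -2.6, -0.6]
width: 0.0426
gripper_force: 62.7
yawy -151.57 z [ 6.e-04 -5.e-04 -1.e+00] totool [-5.800e-04  2.000e-05 -1.162e-02] F [ 3.92 -2.57 -0.55] M [-0.659 -0.649  0.065] q [-0.47  0.52  1.35 -0.    1.28  2.18] 26.8333
```

```bash
python3 -m pendant '[{"dx":0,"dy":0,"dz":0,"rx":0,"ry":0,"rz":0,"hand":0.045},{"dx":0,"dy":0,"dz":0,"rx":0,"ry":0,"rz":0,"hand":0.055},{"dx":0,"dy":0,"dz":0,"rx":0,"ry":0,"rz":0,"hand":0.06},{"dx":0,"dy":0,"dz":0,"rx":0,"ry":0,"rz":0,"hand":0.06},{"dx":0,"dy":0,"dz":-0.015,"rx":0,"ry":0,"rz":0,"hand":0.065},{"dx":0,"dy":0,"dz":-0.03,"rx":0,"ry":0,"rz":0,"hand":0.065},{"dx":0,"dy":0,"dz":-0.03,"rx":0,"ry":0,"rz":0,"hand":0.065},{"dx":0,"dy":0,"dz":-0.02,"rx":0,"ry":0,"rz":0,"hand":0.065},{"dx":0,"dy":0,"dz":0,"rx":0,"ry":0,"rz":0,"hand":0.065},{"dx":0,"dy":0,"dz":0,"rx":0,"ry":0,"rz":0,"hand":0.065},{"dx":0,"dy":0,"dz":0,"rx":0,"ry":0,"rz":0,"hand":0.065}]' 60; python3 st.py
python3 - <<'E'
from h import *
d=cam("wrist");q=cv2.cvtColor(d["frame"],cv2.COLOR_RGB2HSV)
cv2.imwrite("pics/w11.png",d["frame"][:,:,::-1])
# rectify at ear top z and disc top z; find angle of strong lines = ears
for z in(.134,.154):
    W=[(.6135,-.2115),(.6135,-.2915),(.6935,-.2915),(.6935,-.2115)]
    src=np.float32([w2p(d,[*w,z]) for w in W]);dst=np.float32([(0,400),(400,400),(400,0),(0,0)])
    im=cv2.warpPerspective(d["frame"],cv2.getPerspectiveTransform(src,dst),(400,400))
    l=cv2.createLineSegmentDetector().detect(cv2.GaussianBlur(cv2.cvtColor(im,cv2.COLOR_RGB2GRAY),(0,0),1.5))[0]
    for a in l[:,0]:
        L=np.hypot(a[2]-a[0],a[3]-a[1])
        if L>70:print(z,a.round(),int(L/5),round(np.degrees(np.arctan2(-(a[2]-a[0]),-(a[3]-a[1])))%180,1))
t=cam("top")
E
```

```text
clock: 27.75
position: [0.6525, -0.2507, 0.2353]
ee_rot: [-0.0, 0.859, -0.512, -0.001]
contact_force: [0.1, -0.5, -0.7]
width: 0.0652
gripper_force: 0.0
yawy -151.57 z [-0.0021  0.0013 -1.    ] totool [ 0.00105 -0.00071  0.08276] F [ 0.05 -0.47 -0.68] M [-0.001  0.032 -0.   ] q [-0.47  0.47  1.2   0.    1.48  2.18] 27.75
0.134 [300. 249. 145. 337.] 35 119.6
0.134 [184.  72.  39. 153.] 33 119.2
0.154 [317. 231. 175. 312.] 32 119.8
0.154 [210.  69.  77. 143.] 30 119.2
```

```bash
python3 -c "
from rig import manip
print(manip.sign_off())"
```

```text
the job is handed in; nothing more can be done
None
```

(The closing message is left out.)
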